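Gate the stir-bar tote and tip the stir bars into one corner

TASK

Close the open end of the small steel tote by laying the gate bar across it, down in the slots of its two side walls, and let go of the bar. Then pick the tote up by its handle, clear of the bench, and tilt it so that all three stir bars slide into the corner at the gate end on the side where the empty glass beaker stands; finish while still holding the tote there, tilted and still. Do not touch the stir bars with the gripper or spill them, and leave the beaker, the mortar and the dropper bottle where they are.

Things in the scene. Friction and masses are not known exactly. Their poses are not given: they have to be found in the camera images.
- tote: Small open steel tote, loose on the bench, 157 (x) x 138 (y) mm, walls 40 mm high, 4 mm thick, floor 3 mm, 0.3 kg. Origin: centre of the underside (floor runs from x = -82 to +75 mm). Own axes: z up, -x towards the open gate end (roughly facing the robot), +y its left side. A black handle crosses over it from wall to wall at x = 22 mm.
- handle (a point): Middle of the tote's handle: a straight bar along the tote's y axis, 12 mm thick in x, 18 mm tall, 143 mm long, centre 95 mm above the tote's underside, 22 mm behind its origin; clear space of 83 mm between it and the tote floor.
- slots (a point): Midway between the tote's two slots, at their bottoms (tote x = -67, z = 6 mm); the gate bar's origin comes here when fully down. Each side wall (y = +-67 mm) has an upright slot at the gate end, 14 mm wide in x, open at the top, with flared lips up to 51 mm above the tote's underside.
- gate_bar: Loose gate bar, 80 g: upright steel strip 152 mm long (y), 9 mm thick (x), 24 mm tall, square end plates (26 x 26, 4 mm thick) and a black grip block in the middle, 50 mm high. Stands on its end plates. Origin: centre of underside; z up. When laid, the strip lies in both slots, end plates hang outside the side walls with 3 mm play each side; either way round fits.
- bar_grip (a point): Middle of the gate bar's grip block (40 mm along y, 12 mm thick in x), 38 mm above the bar's underside; pinch it across its 12 mm thickness.
- corner_left (a point): Inner floor corner of the tote at the gate end on its +y side, where gate bar, left wall and floor meet.
- corner_right (a point): The same on the tote's -y side.
- stir_a: White PTFE stir bar, 30 mm long (its y), 9 mm thick, lying loose on the tote floor; origin at the centre of its underside. Slippery: starts to slide when the floor slopes about 9 to 14 degrees; needs some more when it also rubs along a wall or the gate bar.
- stir_b: Second stir bar, the same.
- stir_c: Third stir bar, the same.
- beaker: Small empty glass beaker, 46 mm across, 60 mm tall, standing on the bench to the left (+y) or to the right (-y) of the tote; it tells which corner is meant. Origin: centre of its underside.
- mortar: White mortar bowl, 76 mm across, 46 mm tall, standing on the other side of the tote. Origin: centre of its underside.
- dropper_bottle: Bystander: brown dropper bottle, 35 mm across, 103 mm tall. Origin: centre of its underside.
There are look-alikes about, which are no part of the job. Leave any orange look-alike of the beaker alone.

How it is judged:
By the outcome, as a careful person would: the job done as asked, in the order asked, and still so for the second after the job is handed in, while the arm keeps its last pose, push and grip.
It also fails if it takes over 48 s, if anything falls off the work surface, if the arm or the gripper's body presses on something with over 40 N, if the wrist force passes 120 N, or if a joint passes its speed limit or range.

ROBOT

A 6-joint arm with a two-finger parallel gripper is mounted at the origin on a cart in front of the work surface, level with it; the furniture and walls round the work are solid. World frame = base frame: x ahead of the robot, y to its left, z up, the work surface at z = 0. Lengths are in m, angles in rad, forces in N, time in s.
With the tool pointing down it reaches from about 0.375 to 0.9 m from the base axis. Payload 3.1 kg.
Tool frame: the origin (TCP) lies at the very end of the fingers, on their centre line; the grasp point (between the pads) lies 19 mm behind it (r.grip_point_offset is the z of the grasp point in the tool frame, in m); z points along the fingers, x is the direction in which the jaws open and shut, and the axes are right-handed (so a half turn about z gives the same grasp; the last joint's range is limited). The gripper opens to 87 mm and grips with 3 to 60 N. Pads are 19 mm wide; open, the fingers measure 117 mm over their backs; the gripper's body (75 mm by 190 mm) begins 51 mm behind the grasp point.
Start: joints at [-1.506, 0.527, 1.433, -0, 1.181, -0.178], TCP at [0.151, -0.606, 0.223] pointing down, gripper open.
Joint ranges: [-3.08, 3.08], [-0.75, 2.2], [0.22, 2.44], [-1.43, 4.57], [0, 2.65], [-2.85, 2.85]. Speed limits (rad/s): [2.79, 2.79, 3.14, 3.14, 3.14, 3.14].

INTERFACE

Orientations are given as a unit quaternion [x, y, z, w].
In Python, from cell import r gives the robot as it stands.
- The arm moves only by the shell command python3 -m inch 'ROWS' [FORCE]. ROWS is JSON, a list of rows, each an object with "hand": the opening, from 0 (shut) to 1 (fully open); "offset": the shift along the world's x, y, z in cm, a list of three; "angular": the turn, a rotation vector about the world's x, y, z in degrees, a list of three. In form: [{"hand": hand, "offset": [dx, dy, dz], "angular": [wx, wy, wz]}, ...]. A call has exactly 10 rows; each row is the pose to reach, as a shift and turn from the pose commanded when the call began; what a row does not reach only later rows make up. A row lasts 1/8 s, in which the tool goes at most 62.5 mm and 10.7 degrees, less where a joint would pass 70% of its speed; a pose out of reach is approached as far as the arm can. A call with a gripper value outside its range is refused whole. The fingers move at their own pace and stop on an object; FORCE is the grip in N (left out, the last holds). Time passes only in rows, so rows that repeat a pose let the fingers close, or fill a call up. It gives the time, the measured TCP pose, the force and the opening at its end, in the units of the state.
- r.state(): the state, without advancing time (a new reading comes with each control period).
- r.read_camera(name): name is "side" or "top"; returns a dict with "img" (420x560x3 uint8, blue, green, red), "intrinsics" (3x3 intrinsics, pixels), "R" (3x3) and "t" (3): a world point X has camera coordinates R X + t. Camera axes: x right, y down, z forward; pixel columns grow to the right and rows downward; lengths in m; the calibration is good to about 2 mm. A picture is of the moment at which its call begins. There is no depth.
- r.sign_off(): hands the job in, once; it reports no verdict.
Trained networks look in a picture, given as the dict that the camera call returned (one of the last four; its "shot" number tells which), for a name from the list of things; names that differ only in an ending like _2 or _b are one class to them, and where a whole thing is asked for, a point or a joint stands for the part that bears it (a point fixed in the world has none). Each returns a list of dicts, best first, with "score" (0 to 1); they miss things now and then, are a little off and sometimes report something else, mostly with a low value. They report only what shows in the picture. A call takes as long as a camera call. They do not tell look-alikes from the thing itself.
- r.masks_of(picture, label): "pixels" (420x560 bool, what is visible of it) and "rect" ([left, top, right, bottom] in pixels, round what is visible of it).
The state is a dict: "t": time; "joints": joint angles; "qd": joint speeds; "joint_torque": joint torques, N m; "eef_pos": TCP position; "tool_rot": TCP orientation; "contact_force": force on the tool from outside, world axes, zero at the start; "ft_torque": the same for the moment, N m; "gripper_width": opening from 0.0 (shut) to 1.0 (fully open).
Only numpy, scipy, OpenCV 4.12 (cv2) and the standard library are available. Lean on these libraries where they do the work, as an engineer would, in place of code of your own. Each camera call takes 0.05 s, during which the arm holds its last target.

## Working session

There is one attempt and no reset: what is moved stays moved. The work goes in short steps, Python scripts to look and compute and a shell command to move; the robot and the scene stay as the last step left them, time stands still between calls to the robot, and variables do not carry over. Pictures are saved under pics/ and viewed, and the job is handed in when it is done.

```bash
ls; mkdir -p pics; python3 - <<'E'
from cell import r
import cv2
print(r.state())
for n in("side","top"):
    p=r.read_camera(n); cv2.imwrite(f"pics/{n}0.png",p["img"]); print(n,p["intrinsics"],p["R"],p["t"],p["shot"])
E
```

```text
pics
{'t': 0.0, 'joints': array([-1.50549439e+00,  5.28466297e-01,  1.43392238e+00,  9.26824173e-07,
        1.18138347e+00, -1.78478540e-01]), 'qd': array([ 6.70236120e-04,  1.95771533e-03,  3.10407134e-04,  8.64303878e-05,
        4.37108808e-04, -1.56190842e-04]), 'joint_torque': array([ 1.16211584e-03, -4.40039527e+01, -1.76590222e+01,  6.32795342e-02,
        5.82122756e-02, -1.72785717e-04]), 'eef_pos': array([ 0.15085088, -0.60575848,  0.22156517]), 'tool_rot': array([ 7.87836031e-01, -6.15884081e-01, -7.25430951e-04, -8.13199490e-04]), 'contact_force': array([ 0.07129149,  0.02145146, -0.71707061]), 'ft_torque': array([-0.08479404,  0.04105166, -0.01539907]), 'gripper_width': 0.9976063373764322}
side [[403.69557095   0.         278.3194464 ]
 [  0.         403.69557095 208.35029915]
 [  0.           0.           1.        ]] [[-0.90747543 -0.42006658  0.00569327]
 [-0.27953482  0.59365541 -0.7546082 ]
 [ 0.31360584 -0.68637987 -0.65615094]] [0.49971706 0.22183476 0.97060156] 1
top [[418.65205139   0.         279.7851143 ]
 [  0.         418.65205139 214.76226205]
 [  0.           0.           1.        ]] [[ 0.01878088 -0.99942631  0.02818392]
 [-0.99786785 -0.02049899 -0.06196412]
 [ 0.06250631 -0.02696009 -0.99768037]] [0.00687778 0.54675125 1.11200326] 2
```

View pics/side0.png

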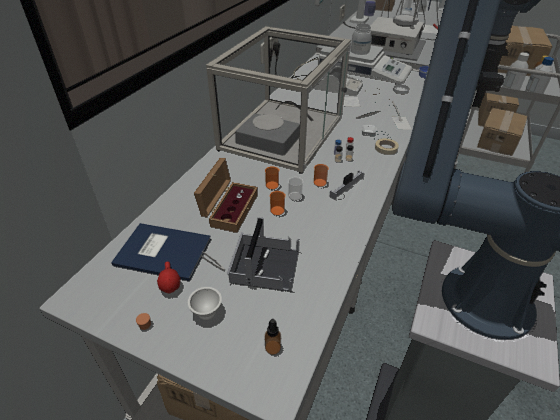

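View pics/top0.png

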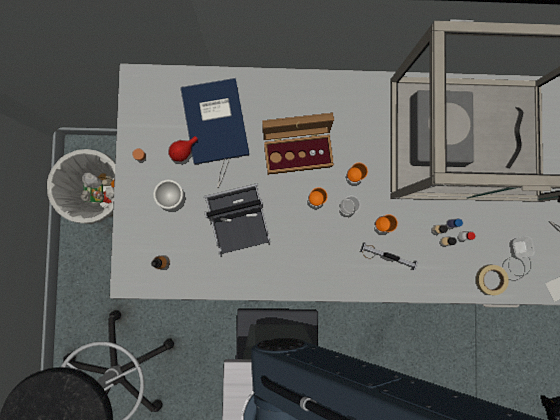

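```bash
cat > h.py <<'E'
import numpy as np, cv2
from cell import r
def ray(p,u,v):
    d=p["R"].T@np.linalg.inv(p["intrinsics"])@np.array([u,v,1.]); c=-p["R"].T@p["t"]; return c,d
def atz(p,u,v,z):
    c,d=ray(p,u,v); return c+d*(z-c[2])/d[2]
def tri(p,uv,q,uw):
    c1,d1=ray(p,*uv);c2,d2=ray(q,*uw)
    d1=d1/np.linalg.norm(d1);d2=d2/np.linalg.norm(d2)
    A=np.stack([d1,-d2],1);s=np.linalg.lstsq(A,c2-c1,rcond=None)[0]
    a=c1+d1*s[0];b=c2+d2*s[1];return (a+b)/2,np.linalg.norm(a-b)
def proj(p,X):
    x=p["intrinsics"]@(p["R"]@np.asarray(X,float)+p["t"]);return x[:2]/x[2]
def crop(p,x0,y0,x1,y1,name,s=5):
    c=cv2.resize(p["img"][y0:y1,x0:x1],None,fx=s,fy=s,interpolation=cv2.INTER_CUBIC);cv2.imwrite(name,c)
E
python3 - <<'E'
from h import *
P={n:r.read_camera(n) for n in("top","side")}
crop(P["top"],190,170,350,270,"pics/t_tote.png");crop(P["top"],335,180,445,280,"pics/t_bar.png",6)
crop(P["side"],210,210,320,300,"pics/s_tote.png",6);crop(P["side"],260,155,380,225,"pics/s_bar.png",6)
for n in("tote","gate_bar","bar_grip","beaker","mortar","dropper_bottle","stir_a","handle"):
    for c in P:
        for m in r.masks_of(P[c],n)[:5]:
            ys,xs=np.nonzero(m["pixels"]);print(n,c,round(m["score"],2),m["rect"],len(xs),xs.mean().round(1),ys.mean().round(1),atz(P[c],xs.mean(),ys.mean(),.02).round(3))
E
```

```text
tote top 0.88 [203.5, 186.1, 269.8, 252.4] 3196 236.9 218.2 [0.535 0.133 0.02 ]
tote side 0.87 [226.8, 219.5, 301.1, 291.4] 3377 263.5 261.3 [0.532 0.131 0.02 ]
gate_bar top 0.59 [361.3, 240.4, 417.4, 267.7] 257 389.8 255.8 [ 0.442 -0.281  0.02 ]
gate_bar side 0.72 [332.1, 173.3, 366.8, 198.3] 328 346.7 183.8 [ 0.438 -0.273  0.02 ]
bar_grip top 0.75 [360.3, 242.3, 416.1, 269.5] 246 389.8 255.8 [ 0.442 -0.281  0.02 ]
bar_grip side 0.83 [333.3, 170.6, 364.4, 201.7] 307 346.5 183.5 [ 0.439 -0.275  0.02 ]
beaker top 0.84 [341.0, 198.6, 358.3, 212.1] 260 349.6 204.8 [ 0.577 -0.171  0.02 ]
beaker top 0.82 [374.8, 213.4, 397.6, 229.7] 326 385.8 222.7 [ 0.531 -0.27   0.02 ]
beaker top 0.78 [348.2, 160.5, 370.1, 179.3] 301 356.8 171.4 [ 0.669 -0.19   0.02 ]
beaker top 0.69 [308.3, 185.3, 325.5, 207.6] 262 317.4 196.0 [ 0.599 -0.083  0.02 ]
beaker side 0.81 [268.1, 192.6, 286.3, 217.5] 343 277.2 203.0 [ 0.598 -0.094  0.02 ]
beaker side 0.8 [288.3, 177.4, 303.1, 201.8] 294 295.0 188.4 [ 0.577 -0.182  0.02 ]
beaker side 0.8 [314.5, 163.4, 327.8, 186.5] 281 320.3 174.7 [ 0.531 -0.283  0.02 ]
beaker side 0.68 [262.9, 167.3, 280.7, 188.3] 296 272.2 177.5 [ 0.666 -0.202  0.02 ]
mortar top 0.67 [153.7, 178.7, 182.4, 205.9] 640 167.5 193.6 [0.597 0.319 0.02 ]
mortar side 0.74 [188.8, 288.6, 220.7, 318.0] 832 205.0 302.3 [0.599 0.302 0.02 ]
dropper_bottle top 0.61 [152.3, 258.3, 169.7, 270.6] 191 160.1 261.6 [0.415 0.332 0.02 ]
dropper_bottle side 0.8 [263.9, 319.5, 281.2, 354.4] 468 272.7 338.5 [0.416 0.319 0.02 ]
stir_a top 0.73 [361.7, 239.7, 416.7, 267.3] 250 390.6 256.2 [ 0.441 -0.283  0.02 ]
handle top 0.78 [207.9, 185.0, 269.0, 255.1] 3196 237.0 218.4 [0.534 0.132 0.02 ]
handle side 0.88 [225.3, 220.3, 299.5, 291.3] 3447 263.6 261.1 [0.532 0.13  0.02 ]
```

View pics/t_tote.png

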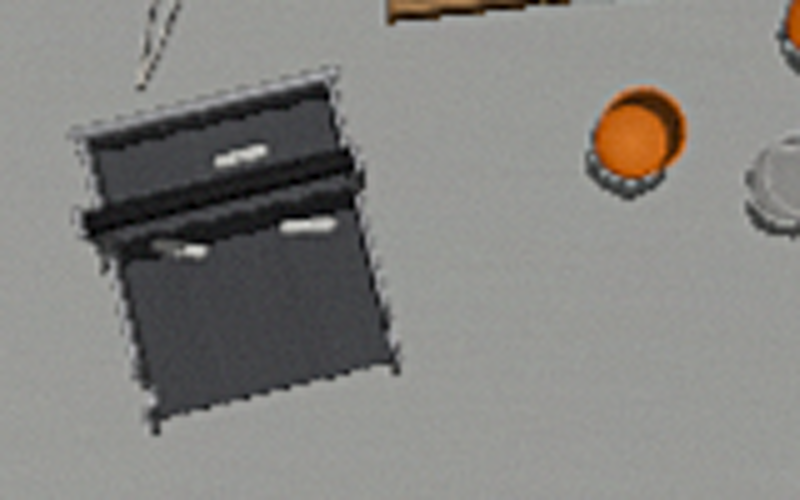

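View pics/t_bar.png

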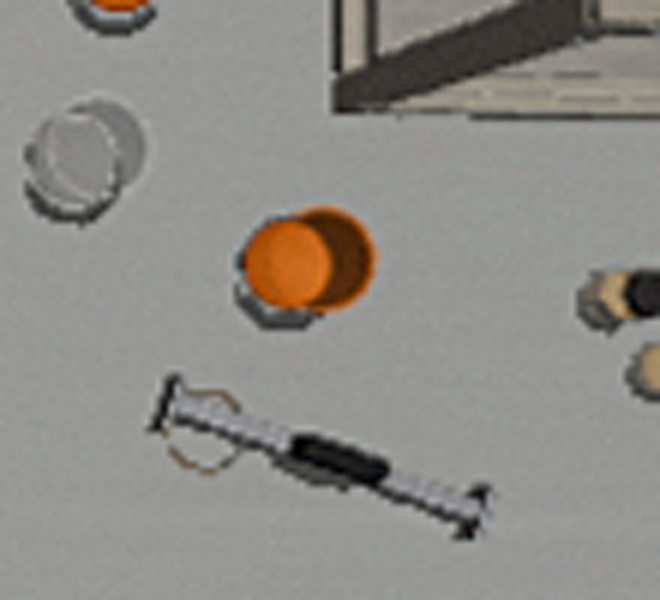

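View pics/s_tote.png

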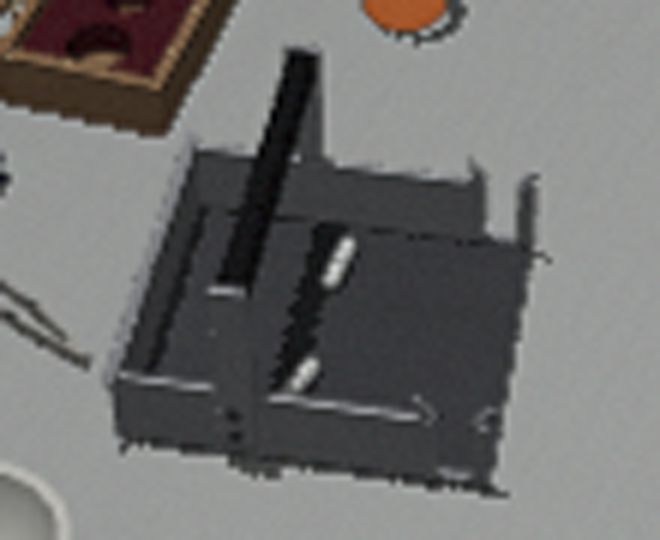

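View pics/s_bar.png

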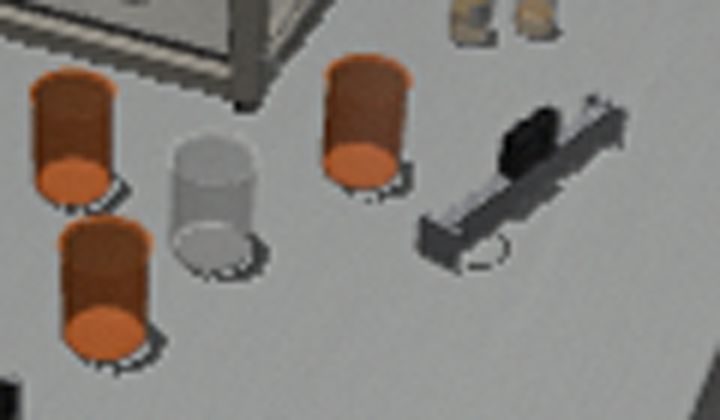

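```bash
cat > fit.py <<'E'
from h import *
from scipy.optimize import least_squares
def fit(obs,P,x0):
    def f(q):
        c,s=np.cos(q[2]),np.sin(q[2]);e=[]
        for cam,X,uv in obs:
            W=[q[0]+c*X[0]-s*X[1],q[1]+s*X[0]+c*X[1],X[2]]
            e+=list(proj(P[cam],W)-uv)
        return np.array(e)
    o=least_squares(f,x0,loss="soft_l1");return o.x,f(o.x).reshape(-1,2)
def box(x0,x1,y0,y1,z0,z1):
    return [(x,y,z) for x in(x0,x1) for y in(y0,y1) for z in(z0,z1)]
def draw(p,img,q,b,col,s,o):
    c,sn=np.cos(q[2]),np.sin(q[2]);pts=[]
    for X in b: pts.append((proj(p,[q[0]+c*X[0]-sn*X[1],q[1]+sn*X[0]+c*X[1],X[2]])-o+.5)*s-.5)
    for i in range(8):
        for k in(1,2,4):
            if not i&k: cv2.line(img,tuple(np.round(pts[i]).astype(int).tolist()),tuple(np.round(pts[i|k]).astype(int).tolist()),col,1)
E
python3 - <<'E'
from fit import *
P={n:r.read_camera(n) for n in("top","side")}
T=lambda x,y:((x+.5)/5+189.5,(y+.5)/5+169.5)
S=lambda x,y:((x+.5)/6+209.5,(y+.5)/6+209.5)
B=lambda x,y:((x+.5)/6+334.5,(y+.5)/6+179.5)
C=lambda x,y:((x+.5)/6+259.5,(y+.5)/6+154.5)
to=[("top",(.075,.069,.04),T(75,132)),("top",(.075,-.069,.04),T(338,72)),("top",(-.082,.069,.003),T(156,420)),("top",(-.082,-.069,.003),T(393,364)),
("top",(.022,.0715,.104),T(85,220)),("top",(.022,-.0715,.104),T(352,163)),
("side",(.075,.069,.04),S(110,380)),("side",(.075,-.069,.04),S(192,142)),("side",(-.082,.069,0),S(495,490)),("side",(-.082,-.069,.003),S(533,250)),("side",(.022,-.0715,.104),S(302,52)),("side",(.022,.0715,.104),S(232,287))]
q,e=fit(to,P,[.53,.13,.2]);print("tote",q.round(4),np.degrees(q[2]));print(e.round(1).tolist())
ba=[("top",(0,0,.05),B(340,455)),("top",(0,.076,.026),B(168,402)),("top",(0,-.076,.026),B(480,505)),
("side",(0,0,.05),C(540,125)),("side",(0,.076,0.0),C(440,260)),("side",(0,-.076,.026),C(605,105))]
b,e=fit(ba,P,[.44,-.28,-.3]);print("bar",b.round(4),np.degrees(b[2]));print(e.round(1).tolist())
np.save("q.npy",[q,b])
for n,(x0,y0,x1,y1) in {"top":(190,170,450,285),"side":(210,160,380,300)}.items():
  for nm,(qq,bx) in {"tote":(q,[box(-.082,.075,-.069,.069,0,.04),box(.016,.028,-.0715,.0715,.086,.104),box(-.074,-.06,-.069,.069,.006,.051)]),"bar":(b,[box(-.0045,.0045,-.076,.076,0,.024),box(-.006,.006,-.02,.02,.024,.05),box(-.013,.013,.072,.076,0,.026),box(-.013,.013,-.076,-.072,0,.026)])}.items():
    ctr=proj(P[n],[qq[0],qq[1],.04]).astype(int);o=ctr-[50,40]
    img=cv2.resize(P[n]["img"][o[1]:o[1]+85,o[0]:o[0]+100],None,fx=7,fy=7,interpolation=cv2.INTER_CUBIC)
    for k,x in enumerate(bx): draw(P[n],img,qq,x,[(0,255,255),(0,255,0),(255,0,255),(255,255,0)][k],7,o)
    cv2.imwrite(f"pics/o_{n}_{nm}.png",img)
E
cd pics; python3 -c "
import cv2,numpy as np
for t in('tote','bar'):
    a=np.hstack([cv2.imread(f'o_{n}_{t}.png') for n in('top','side')]);cv2.imwrite(f'o_{t}.png',cv2.resize(a,(800,int(a.shape[0]*800/a.shape[1]))))"
```

```text
tote [0.5331 0.1296 0.2564] 14.690182523289865
[[0.7, 0.9], [-0.9, 0.9], [-0.3, 1.0], [1.9, 0.1], [-1.3, 1.6], [1.5, -0.4], [-0.7, -0.7], [-0.5, -0.3], [-1.5, 0.6], [0.1, -1.0], [0.1, -1.1], [-1.2, 0.8]]
bar [ 0.4411 -0.2765 -0.3126] -17.91226497173814
[[0.3, 1.0], [-0.4, 0.3], [1.1, 1.6], [-2.4, -0.0], [-1.9, 1.0], [-0.6, -0.8]]
```

View pics/o_top_tote.png

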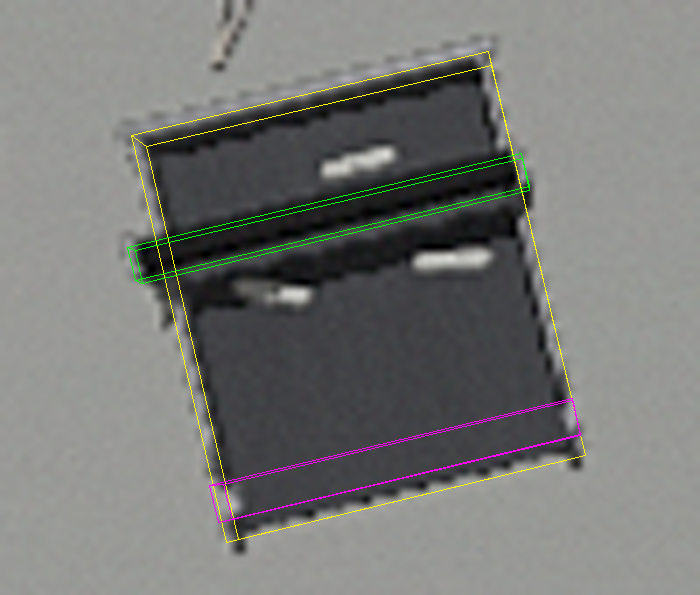

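View pics/o_side_tote.png

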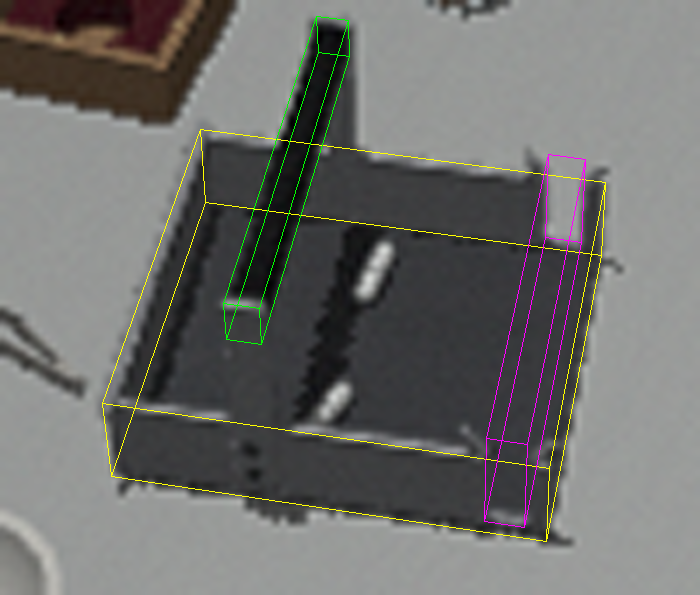

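View pics/o_top_bar.png

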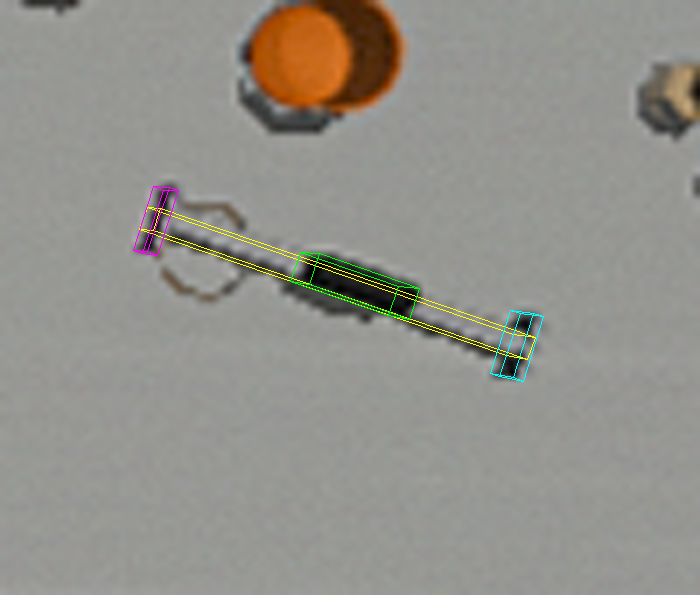

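View pics/o_side_bar.png

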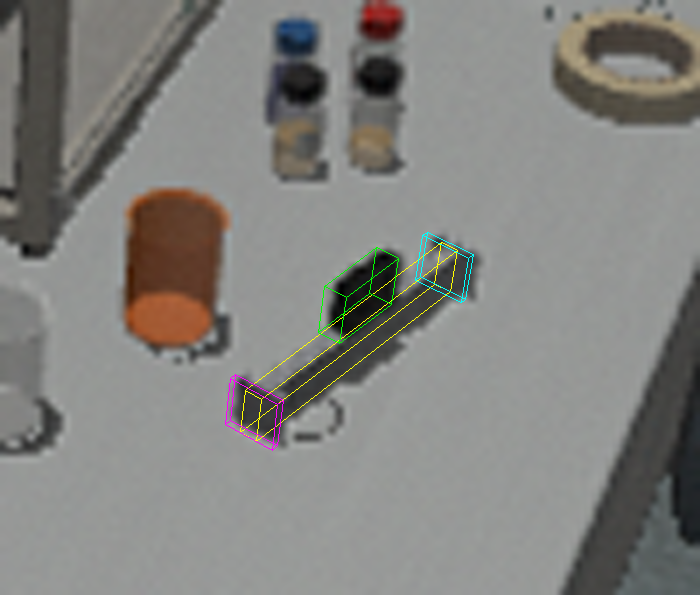

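The candidates for the beaker are the clear glass at top (349,205) / side (295,188) and orange look-alikes at top (317,196), (386,222), (357,171). I choose the clear one, so the beaker is on the −y side and the target is corner_right. The gate bar is the only strip with a black grip, at top (390,256), and the crop confirms it. The thin brown ring beside it is a bystander. The tote is at top (237,218).

Next I move above the bar.

```bash
python3 -m inch '[{"hand":0.6,"offset":[3.6,4.1,0],"angular":[0,0,7]},{"hand":0.6,"offset":[7.2,8.2,0],"angular":[0,0,14]},{"hand":0.6,"offset":[10.8,12.3,0],"angular":[0,0,21]},{"hand":0.6,"offset":[14.4,16.4,0],"angular":[0,0,28]},{"hand":0.6,"offset":[18,20.5,-1],"angular":[0,0,35]},{"hand":0.6,"offset":[21.6,24.6,-3],"angular":[0,0,42]},{"hand":0.6,"offset":[25.2,28.7,-5],"angular":[0,0,50]},{"hand":0.6,"offset":[28.8,32.8,-7],"angular":[0,0,58.2]},{"hand":0.6,"offset":[28.8,32.8,-7],"angular":[0,0,58.2]},{"hand":0.6,"offset":[28.8,32.8,-7],"angular":[0,0,58.2]}]' 40
python3 - <<'E'
from h import *
P={n:r.read_camera(n) for n in("top","side")}
crop(P["side"],270,60,450,200,"pics/s1.png",4);crop(P["top"],320,180,480,300,"pics/t1.png",5)
s=r.state();from scipy.spatial.transform import Rotation as R
print(s["eef_pos"],R.from_quat(s["tool_rot"]).as_matrix().round(3),s["joints"])
for c in P: print(c,proj(P[c],s["eef_pos"]))
E
```

```text
t: 2.35
eef_pos: [0.4391, -0.279, 0.1528]
tool_rot: [0.988, -0.155, 0.0, 0.0]
contact_force: [0.5, 0.5, 0.1]
gripper_width: 0.6
[ 0.43872923 -0.28002286  0.15318108] [[ 0.951 -0.308  0.001]
 [-0.308 -0.951 -0.001]
 [ 0.001  0.001 -1.   ]] [-7.82791324e-01  4.87274916e-01  1.76395975e+00 -4.34046079e-04
  8.88626145e-01 -4.69269911e-01]
top [405.82368608 259.0660986 ]
side [352.36498412 146.90375697]
```

View pics/s1.png

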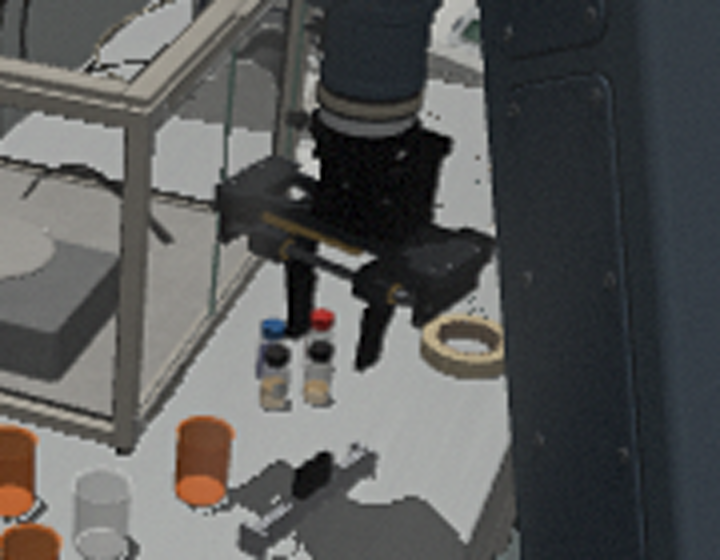

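View pics/t1.png

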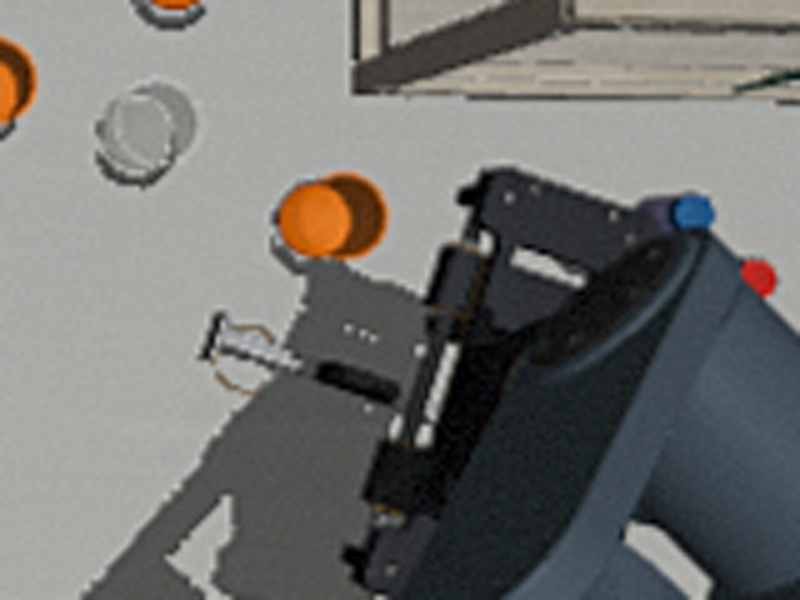

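```bash
python3 -m inch '[{"hand":0.6,"offset":[0,0,-4],"angular":[0,0,0]},{"hand":0.6,"offset":[0,0,-7],"angular":[0,0,0]},{"hand":0.6,"offset":[0,0,-9.5],"angular":[0,0,0]},{"hand":0.6,"offset":[0,0,-11.5],"angular":[0,0,0]},{"hand":0.6,"offset":[0,0,-12.4],"angular":[0,0,0]},{"hand":0.6,"offset":[0,0,-12.4],"angular":[0,0,0]},{"hand":0.0,"offset":[0,0,-12.4],"angular":[0,0,0]},{"hand":0.0,"offset":[0,0,-12.4],"angular":[0,0,0]},{"hand":0.0,"offset":[0,0,-12.4],"angular":[0,0,0]},{"hand":0.0,"offset":[0,0,-12.4],"angular":[0,0,0]}]' 40
python3 - <<'E'
from h import *
P={n:r.read_camera(n) for n in("top","side")}
crop(P["side"],290,100,420,210,"pics/s2.png",6);crop(P["top"],340,200,450,300,"pics/t2.png",6)
s=r.state();print(s["eef_pos"],s["gripper_width"],s["contact_force"])
E
```

```text
t: 3.7
eef_pos: [0.4391, -0.2785, 0.0288]
tool_rot: [0.988, -0.155, 0.0, 0.0]
contact_force: [0.1, -0.7, -0.2]
gripper_width: 0.229
[ 0.43904049 -0.27846502  0.0286877 ] 0.13737716200540848 [ 0.41895095 -1.19432171 -0.65368346]
```

View pics/s2.png

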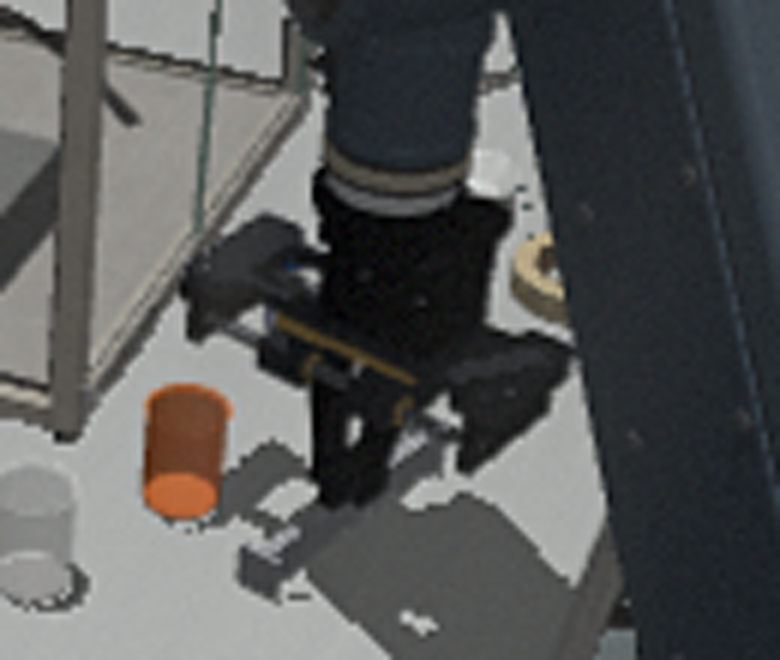

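```bash
python3 -m inch '[{"hand":0.0,"offset":[0,0,0],"angular":[0,0,0]},{"hand":0.0,"offset":[0,0,3],"angular":[0,0,0]},{"hand":0.0,"offset":[0,0,7],"angular":[0,0,0]},{"hand":0.0,"offset":[0.1,2,11],"angular":[0,0,2]},{"hand":0.0,"offset":[0.4,6,13],"angular":[0,0,5]},{"hand":0.0,"offset":[0.7,11,13],"angular":[0,0,9]},{"hand":0.0,"offset":[1.1,16,13],"angular":[0,0,14]},{"hand":0.0,"offset":[1.5,21,13],"angular":[0,0,18]},{"hand":0.0,"offset":[1.9,26,13],"angular":[0,0,22]},{"hand":0.0,"offset":[2.3,31,13],"angular":[0,0,26]}]' 40
python3 -m inch '[{"hand":0.0,"offset":[0.4,4,0],"angular":[0,0,3]},{"hand":0.0,"offset":[0.6,7,0],"angular":[0,0,5]},{"hand":0.0,"offset":[0.6,8.1,0],"angular":[0,0,6.6]},{"hand":0.0,"offset":[0.6,8.1,-2],"angular":[0,0,6.6]},{"hand":0.0,"offset":[0.6,8.1,-4],"angular":[0,0,6.6]},{"hand":0.0,"offset":[0.6,8.1,-5],"angular":[0,0,6.6]},{"hand":0.0,"offset":[0.6,8.1,-5],"angular":[0,0,6.6]},{"hand":0.0,"offset":[0.6,8.1,-5],"angular":[0,0,6.6]},{"hand":0.0,"offset":[0.6,8.1,-5],"angular":[0,0,6.6]},{"hand":0.0,"offset":[0.6,8.1,-5],"angular":[0,0,6.6]}]'
python3 - <<'E'
from h import *
P={n:r.read_camera(n) for n in("top","side")}
crop(P["side"],210,190,340,300,"pics/s3.png",6);crop(P["top"],180,170,310,280,"pics/t3.png",6)
s=r.state();print(s["eef_pos"],s["gripper_width"],s["contact_force"])
E
```

```text
t: 5.05
eef_pos: [0.4617, 0.0331, 0.1585]
tool_rot: [0.997, 0.072, -0.0, -0.0]
contact_force: [0.7, 0.3, 0.0]
gripper_width: 0.135
t: 6.3
eef_pos: [0.4682, 0.1125, 0.109]
tool_rot: [0.992, 0.129, 0.001, 0.0]
contact_force: [0.4, 0.4, -0.4]
gripper_width: 0.133
[0.46804664 0.11255357 0.10886001] 0.13245602334637832 [ 1.37750579 -0.07878972 -0.44249189]
```

View pics/s3.png

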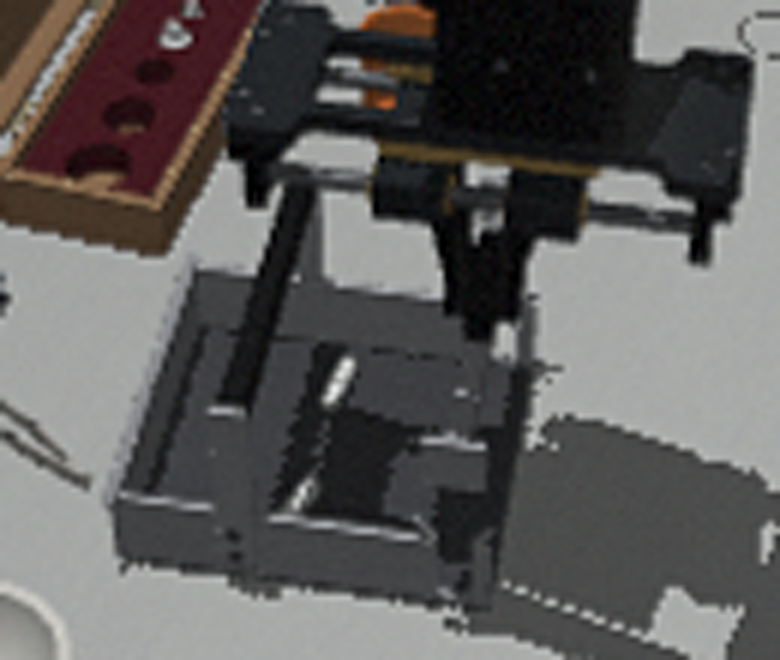

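View pics/t3.png

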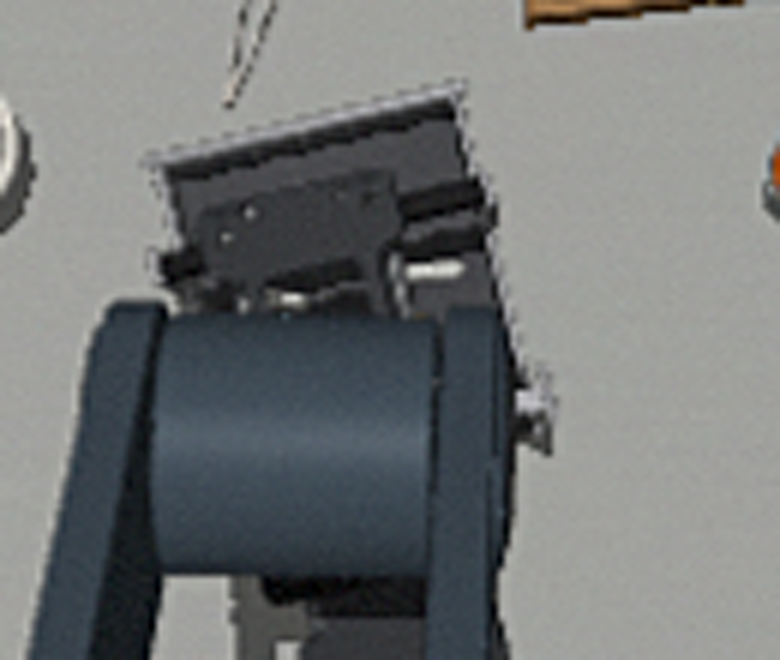

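```bash
cat > ov.py <<'E'
from fit import *
import sys
def overlay(tag,q,b,zb,cams=("top","side"),s=8,rects=None):
    P={n:r.read_camera(n) for n in cams}
    out=[]
    for n in cams:
        o=np.array(rects[n][:2]);w,h=rects[n][2:]
        img=cv2.resize(P[n]["img"][o[1]:o[1]+h,o[0]:o[0]+w],None,fx=s,fy=s,interpolation=cv2.INTER_CUBIC)
        for k,x in enumerate([box(-.074,-.06,-.069,.069,.006,.051),box(.016,.028,-.0715,.0715,.086,.104),box(-.082,.075,-.069,.069,0,.04)]): draw(P[n],img,q,x,[(255,0,255),(0,255,0),(0,255,255)][k],s,o)
        if b is not None:
            for x in [box(-.0045,.0045,-.076,.076,zb,zb+.024),box(-.013,.013,.072,.076,zb,zb+.026),box(-.013,.013,-.076,-.072,zb,zb+.026)]: draw(P[n],img,b,x,(255,255,0),s,o)
        cv2.imwrite(f"pics/{tag}_{n}.png",img)
E
python3 - <<'E'
from ov import *
q,b=np.load("q.npy")
s=r.state();e=s["eef_pos"]
overlay("ov3",q,[e[0],e[1],q[2]],e[2]-.029,rects={"side":(220,225,95,70),"top":(255,195,60,70)})
E
```

```text
(no output)
```

View pics/ov3_side.png

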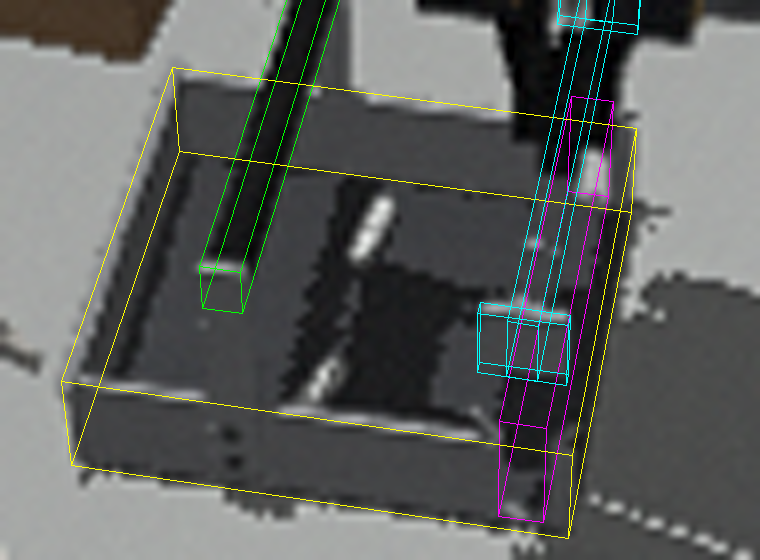

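View pics/ov3_top.png

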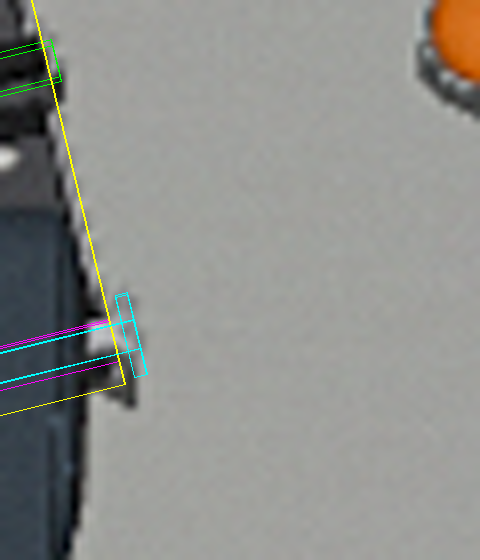

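```bash
python3 - <<'E'
from ov import *
q,b=np.load("q.npy")
s=r.state();e=s["eef_pos"]
overlay("ov4",q,[e[0],e[1],q[2]],e[2]-.029,cams=("top",),s=20,rects={"top":(255,222,30,28)})
P=r.read_camera("top");crop(P,255,222,285,250,"pics/raw4.png",20)
a=np.hstack([cv2.imread("pics/raw4.png"),cv2.imread("pics/ov4_top.png")]);cv2.imwrite("pics/c4.png",cv2.resize(a,(800,373)))
E
```

```text
(no output)
```

View pics/c4.png

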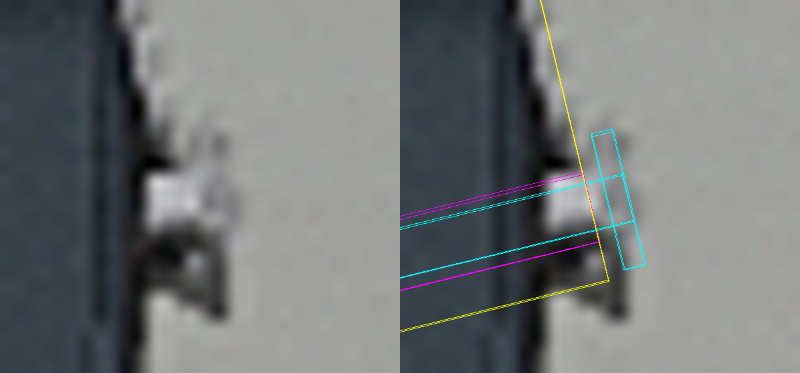

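```bash
python3 -m inch '[{"hand":0.0,"offset":[0,0,-1],"angular":[0,0,0]},{"hand":0.0,"offset":[0,0,-1.8],"angular":[0,0,0]},{"hand":0.0,"offset":[0,0,-2.5],"angular":[0,0,0]},{"hand":0.0,"offset":[0,0,-3.1],"angular":[0,0,0]},{"hand":0.0,"offset":[0,0,-3.6],"angular":[0,0,0]},{"hand":0.0,"offset":[0,0,-4.0],"angular":[0,0,0]},{"hand":0.0,"offset":[0,0,-4.4],"angular":[0,0,0]},{"hand":0.0,"offset":[0,0,-4.4],"angular":[0,0,0]},{"hand":0.0,"offset":[0,0,-4.4],"angular":[0,0,0]},{"hand":0.0,"offset":[0,0,-4.4],"angular":[0,0,0]}]'
python3 - <<'E'
from ov import *
q,b=np.load("q.npy")
s=r.state();e=s["eef_pos"];print(e,s["contact_force"],s["ft_torque"])
overlay("ov5",q,[e[0],e[1],q[2]],e[2]-.029,rects={"side":(220,225,95,75),"top":(190,180,90,75)})
P=r.read_camera("side");crop(P,220,225,315,300,"pics/s5.png",8)
E
```

```text
t: 7.85
eef_pos: [0.468, 0.1125, 0.0647]
tool_rot: [0.992, 0.129, 0.0, 0.0]
contact_force: [-0.7, -0.3, -0.6]
gripper_width: 0.135
[0.46800467 0.11252631 0.06471632] [-0.68380144 -0.25905441 -0.56338997] [ 0.03067596 -0.13722045  0.01517309]
```

View pics/s5.png

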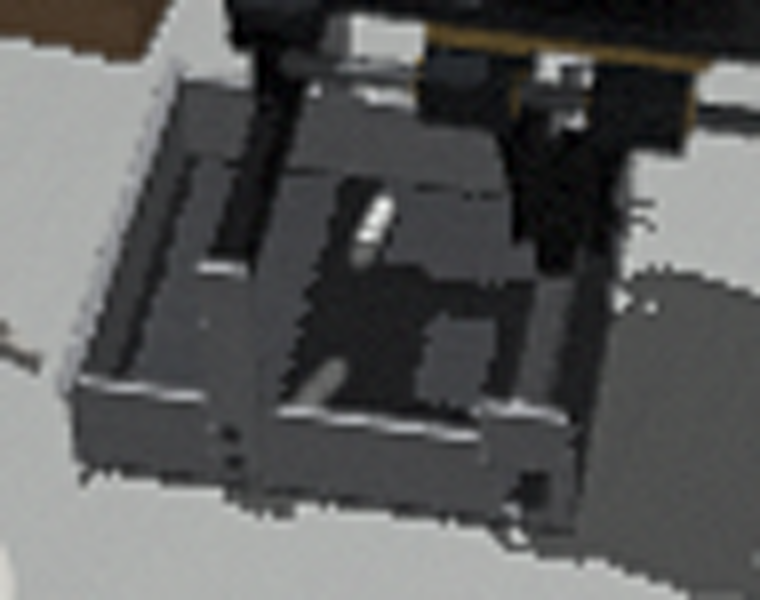

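View pics/ov5_side.png

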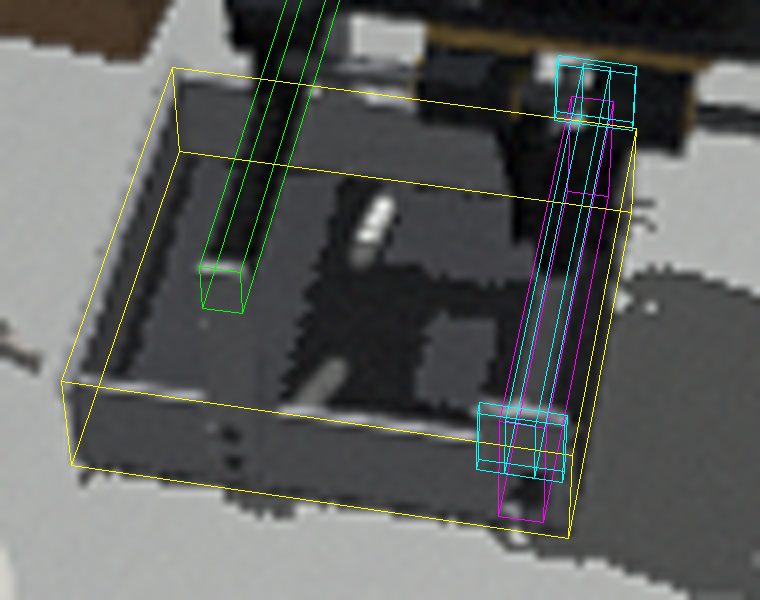

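```bash
python3 -m inch '[{"hand":0.0,"offset":[0,0,-0.5],"angular":[0,0,0]},{"hand":0.0,"offset":[0,0,-1.0],"angular":[0,0,0]},{"hand":0.0,"offset":[0,0,-1.4],"angular":[0,0,0]},{"hand":0.0,"offset":[0,0,-1.8],"angular":[0,0,0]},{"hand":0.0,"offset":[0,0,-2.1],"angular":[0,0,0]},{"hand":0.0,"offset":[0,0,-2.4],"angular":[0,0,0]},{"hand":0.0,"offset":[0,0,-2.4],"angular":[0,0,0]},{"hand":0.0,"offset":[0,0,-2.4],"angular":[0,0,0]},{"hand":0.0,"offset":[0,0,-2.4],"angular":[0,0,0]},{"hand":0.0,"offset":[0,0,-2.4],"angular":[0,0,0]}]'
python3 - <<'E'
from ov import *
q,b=np.load("q.npy")
s=r.state();e=s["eef_pos"];print(e,s["contact_force"],s["ft_torque"])
P=r.read_camera("side");crop(P,220,215,315,290,"pics/s6.png",8)
E
```

```text
t: 9.25
eef_pos: [0.468, 0.1125, 0.0407]
tool_rot: [0.992, 0.129, 0.0, 0.0]
contact_force: [-0.3, 0.3, -0.2]
gripper_width: 0.137
[0.46798579 0.11252035 0.04068085] [-0.31365796  0.30460253 -0.20189378] [-0.02956517 -0.10998872 -0.01725327]
```

View pics/s6.png

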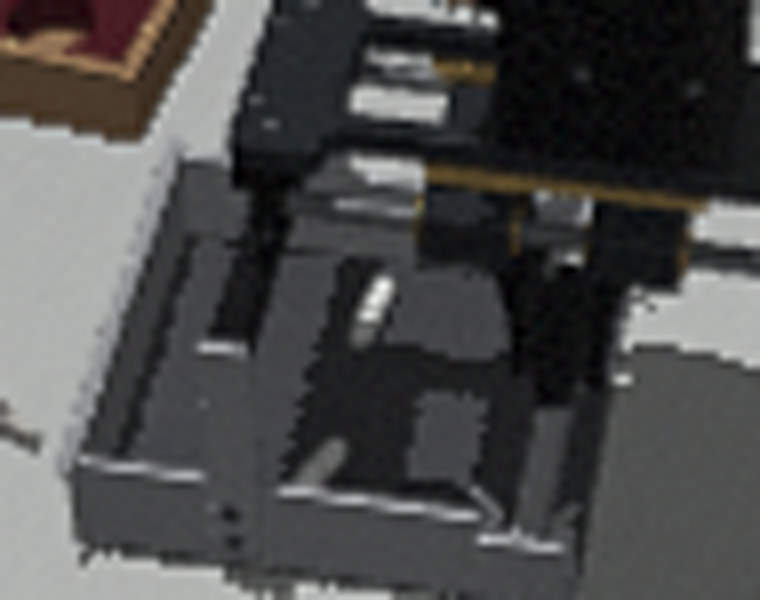

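```bash
python3 -m inch '[{"hand":0.0,"offset":[0,0,-0.2],"angular":[0,0,0]},{"hand":0.0,"offset":[0,0,-0.3],"angular":[0,0,0]},{"hand":0.3,"offset":[0,0,-0.3],"angular":[0,0,0]},{"hand":0.3,"offset":[0,0,-0.3],"angular":[0,0,0]},{"hand":0.3,"offset":[0,0,-0.3],"angular":[0,0,0]},{"hand":0.3,"offset":[0,0,0.5],"angular":[0,0,0]},{"hand":0.3,"offset":[0,0,3],"angular":[0,0,0]},{"hand":0.3,"offset":[0,0,7],"angular":[0,0,0]},{"hand":0.3,"offset":[0,0,11],"angular":[0,0,0]},{"hand":0.3,"offset":[-2,0,15],"angular":[0,0,0]}]'
python3 - <<'E'
from ov import *
q,b=np.load("q.npy")
s=r.state();e=s["eef_pos"];print(e,s["contact_force"],s["gripper_width"])
P={n:r.read_camera(n) for n in("top","side")}
crop(P["side"],215,205,315,295,"pics/s7.png",8)
crop(P["top"],195,175,285,255,"pics/t7.png",8)
E
```

```text
t: 10.55
eef_pos: [0.4493, 0.1124, 0.1926]
tool_rot: [0.992, 0.128, 0.002, 0.0]
contact_force: [0.4, -0.1, 1.1]
gripper_width: 0.301
[0.4492718  0.11238533 0.19261376] [ 0.39514661 -0.13941147  1.10710032] 0.30082171627547394
```

View pics/s7.png

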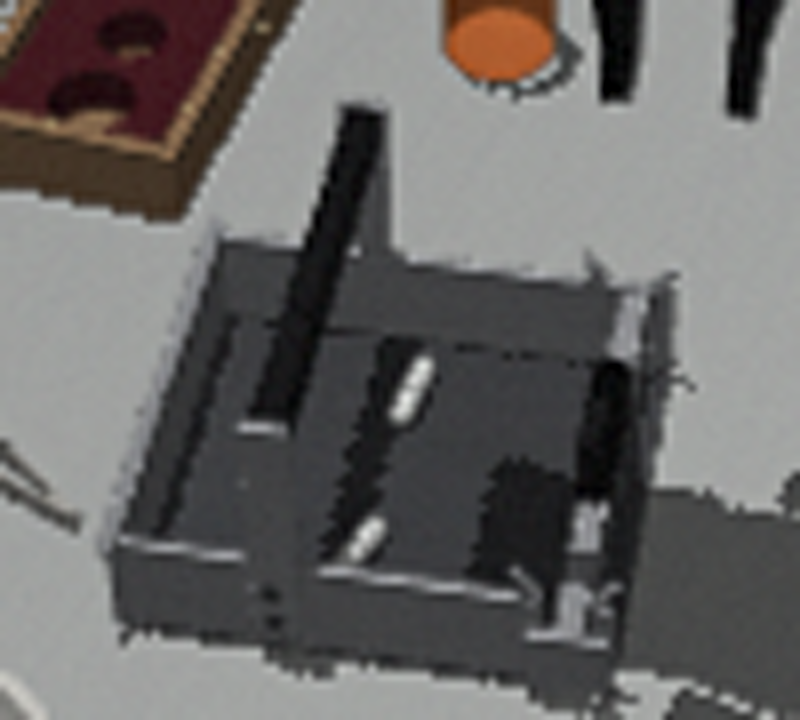

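View pics/t7.png

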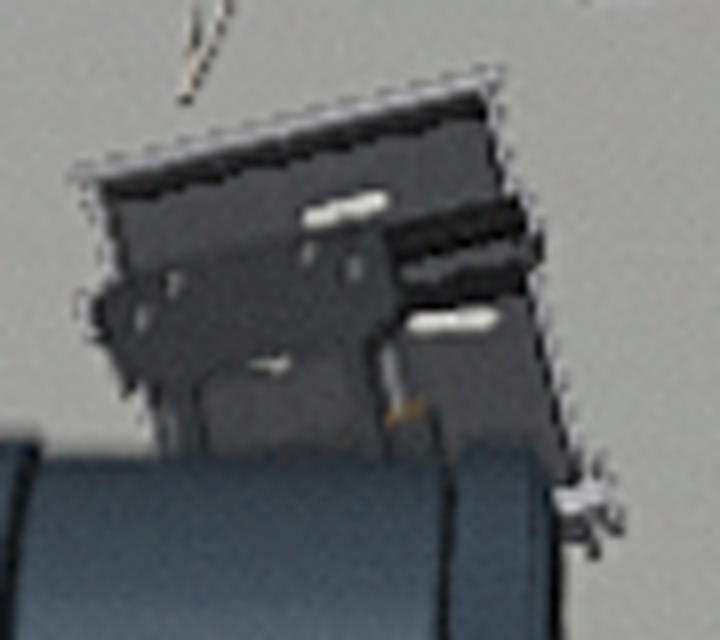

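```bash
python3 - <<'E'
from ov import *
q,b=np.load("q.npy")
c,s=np.cos(q[2]),np.sin(q[2])
overlay("ov8",q,[q[0]-.067*c,q[1]-.067*s,q[2]],.006,cams=("side",),rects={"side":(215,205,100,90)})
h=[q[0]+.022*c,q[1]+.022*s];print("handle",h,(np.array(h)-r.state()["eef_pos"][:2])*100)
E
```

```text
handle [np.float64(0.5543379312446057), np.float64(0.13522516470217816)] [10.60698212  2.25466773]
```

View pics/ov8_side.png

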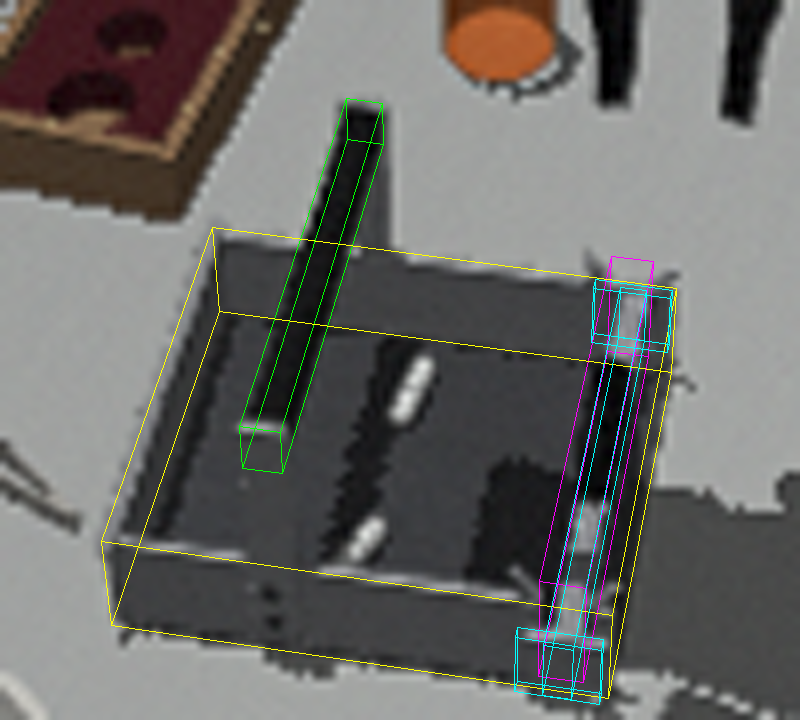

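```bash
python3 -m inch '[{"hand":0.6,"offset":[4,0.8,0],"angular":[0,0,0]},{"hand":0.6,"offset":[8,1.6,0],"angular":[0,0,0]},{"hand":0.6,"offset":[10.6,2.3,0],"angular":[0,0,0]},{"hand":0.6,"offset":[10.6,2.3,-3],"angular":[0,0,0]},{"hand":0.6,"offset":[10.6,2.3,-6],"angular":[0,0,0]},{"hand":0.6,"offset":[10.6,2.3,-9],"angular":[0,0,0]},{"hand":0.6,"offset":[10.6,2.3,-11],"angular":[0,0,0]},{"hand":0.6,"offset":[10.6,2.3,-11.5],"angular":[0,0,0]},{"hand":0.6,"offset":[10.6,2.3,-11.5],"angular":[0,0,0]},{"hand":0.3,"offset":[10.6,2.3,-11.5],"angular":[0,0,0]}]' 58
python3 -m inch '[{"hand":0,"offset":[0,0,0],"angular":[0,0,0]},{"hand":0,"offset":[0,0,0],"angular":[0,0,0]},{"hand":0,"offset":[0,0,0],"angular":[0,0,0]},{"hand":0,"offset":[0,0,0],"angular":[0,0,0]},{"hand":0,"offset":[0,0,0],"angular":[0,0,0]},{"hand":0,"offset":[0,0,0.5],"angular":[0,0,0]},{"hand":0,"offset":[0,0,1],"angular":[0,0,0]},{"hand":0,"offset":[0,0,2],"angular":[0,0,0]},{"hand":0,"offset":[0,0,3],"angular":[0,0,0]},{"hand":0,"offset":[0,0,3],"angular":[0,0,0]}]' 58
python3 - <<'E'
from h import *
s=r.state();print(s["eef_pos"],s["contact_force"],s["ft_torque"],s["gripper_width"],s["joints"])
P={n:r.read_camera(n) for n in("top","side")}
crop(P["side"],205,190,315,290,"pics/s9.png",7)
E
```

```text
t: 11.95
eef_pos: [0.5546, 0.1356, 0.0762]
tool_rot: [0.992, 0.129, 0.001, 0.0]
contact_force: [-0.1, -0.2, -0.4]
gripper_width: 0.551
t: 13.2
eef_pos: [0.5548, 0.1356, 0.1068]
tool_rot: [0.992, 0.129, 0.001, 0.0]
contact_force: [0.1, -1.0, -5.0]
gripper_width: 0.129
[0.55484747 0.13559007 0.10684065] [ 0.13172938 -0.95162148 -5.03287186] [ 0.04968958 -0.20471268 -0.01686934] 0.12917041659963352 [ 4.40888441e-02  6.12962073e-01  1.67233794e+00  1.58747732e-05
  8.53418504e-01 -2.13702127e-01]
```

View pics/s9.png

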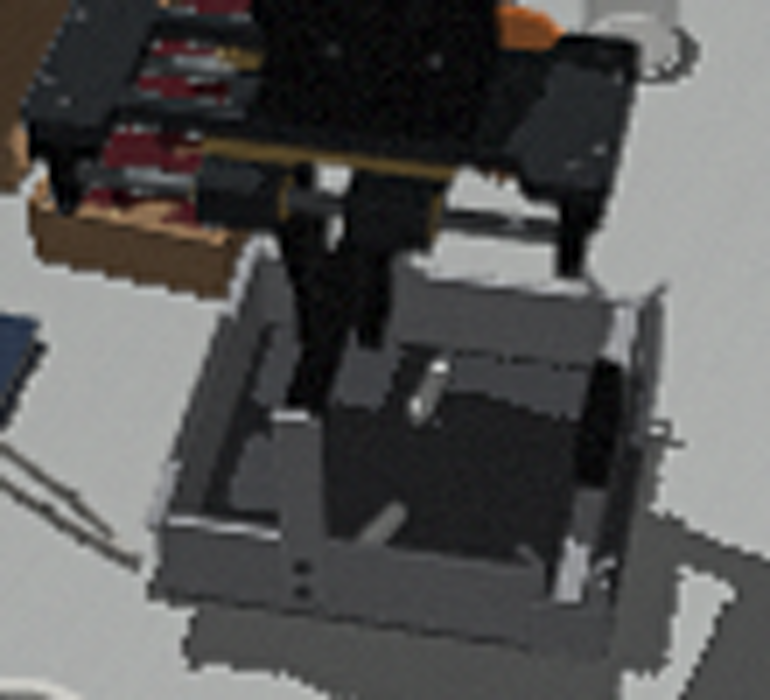

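```bash
python3 -m inch '[{"hand":0,"offset":[0,0,1],"angular":[0,0,0]},{"hand":0,"offset":[0,0,3],"angular":[0,0,0]},{"hand":0,"offset":[0,0,6],"angular":[0,0,0]},{"hand":0,"offset":[0,0,9],"angular":[0,0,0]},{"hand":0,"offset":[0,0,12],"angular":[0,0,0]},{"hand":0,"offset":[0,0,13.5],"angular":[0,0,0]},{"hand":0,"offset":[0,0,14],"angular":[0,0,0]},{"hand":0,"offset":[0,0,14],"angular":[1.9,0.5,0]},{"hand":0,"offset":[0,0,14],"angular":[4.8,1.3,0]},{"hand":0,"offset":[0,0,14],"angular":[7.7,2,0]}]' 58
python3 -m inch '[{"hand":0,"offset":[0,0,0],"angular":[2.9,0.8,0]},{"hand":0,"offset":[0,0,0],"angular":[5.8,1.5,0]},{"hand":0,"offset":[0,0,0],"angular":[8.7,2.3,0]},{"hand":0,"offset":[0,0,0],"angular":[11.6,3,0]},{"hand":0,"offset":[0,0,0],"angular":[14.5,3.8,0]},{"hand":0,"offset":[0,0,0],"angular":[16.4,4.3,0]},{"hand":0,"offset":[0,0,0],"angular":[16.4,4.3,0]},{"hand":0,"offset":[0,0,0],"angular":[16.4,4.3,0]},{"hand":0,"offset":[0,0,0],"angular":[16.4,4.3,0]},{"hand":0,"offset":[0,0,0],"angular":[16.4,4.3,0]}]' 58
python3 - <<'E'
from h import *
s=r.state();print(s["eef_pos"],s["contact_force"],s["ft_torque"],s["gripper_width"],s["joints"])
P={n:r.read_camera(n) for n in("top","side")}
crop(P["side"],190,120,340,260,"pics/s10.png",5);crop(P["top"],180,150,320,270,"pics/t10.png",5)
E
```

```text
t: 14.55
eef_pos: [0.5532, 0.1353, 0.244]
tool_rot: [0.989, 0.128, -0.01, -0.07]
contact_force: [0.2, -0.1, -4.9]
gripper_width: 0.126
t: 15.8
eef_pos: [0.5538, 0.1358, 0.2458]
tool_rot: [0.968, 0.126, -0.027, -0.214]
contact_force: [-0.4, 0.0, -5.2]
gripper_width: 0.131
[0.55383679 0.1358438  0.24577694] [-0.43746478  0.04000379 -5.17389559] [-0.64414373 -0.34538995 -0.01784323] 0.13111115781939994 [-0.17090877  0.48131308  1.53754491  0.40539055  1.33239067 -0.56828179]
```

View pics/s10.png

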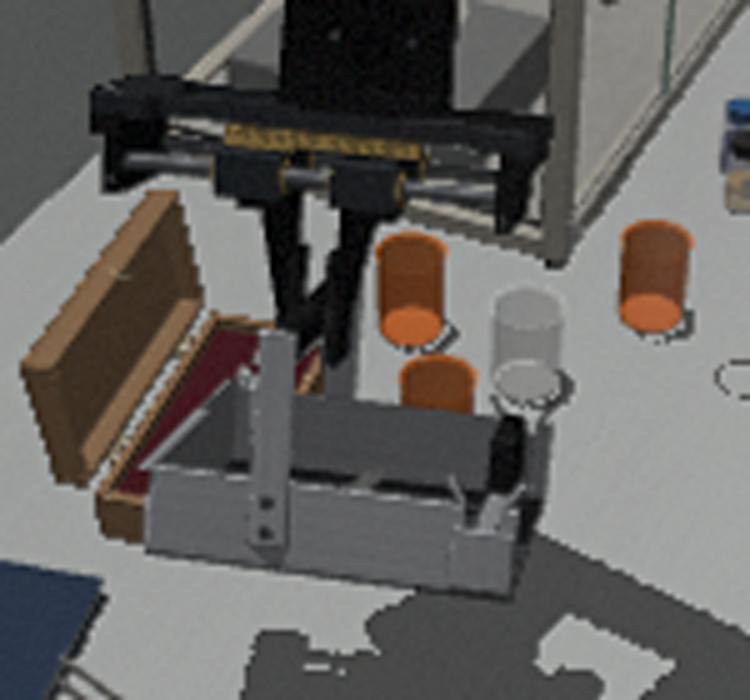

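View pics/t10.png

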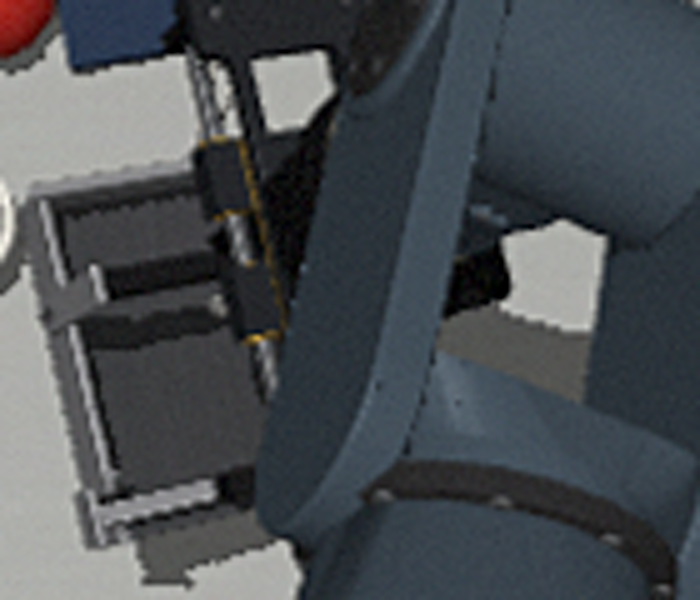

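```bash
python3 -m inch '[{"hand":0,"offset":[0,0,0],"angular":[0.5,-1.9,0]},{"hand":0,"offset":[0,0,0],"angular":[1.3,-4.8,0]},{"hand":0,"offset":[0,0,0],"angular":[2.2,-8.2,0]},{"hand":0,"offset":[0,0,0],"angular":[3,-11.6,0]},{"hand":0,"offset":[0,0,0],"angular":[3.9,-15,0]},{"hand":0,"offset":[0,0,0],"angular":[4.8,-18.4,0]},{"hand":0,"offset":[0,0,0],"angular":[5.6,-21.5,0]},{"hand":0,"offset":[0,0,0],"angular":[6.3,-24,0]},{"hand":0,"offset":[0,0,0],"angular":[6.6,-25.1,0]},{"hand":0,"offset":[0,0,0],"angular":[6.6,-25.1,0]}]' 58
python3 -m inch '[{"hand":0,"offset":[0,0,0],"angular":[0,0,0]},{"hand":0,"offset":[0,0,0],"angular":[0,0,0]},{"hand":0,"offset":[0,0,0],"angular":[0,0,0]},{"hand":0,"offset":[0,0,0],"angular":[0,0,0]},{"hand":0,"offset":[0,0,0],"angular":[0,0,0]},{"hand":0,"offset":[0,0,0],"angular":[0,0,0]},{"hand":0,"offset":[0,0,0],"angular":[0,0,0]},{"hand":0,"offset":[0,0,0],"angular":[0,0,0]},{"hand":0,"offset":[0,0,0],"angular":[0,0,0]},{"hand":0,"offset":[0,0,0],"angular":[0,0,0]}]' 58
python3 - <<'E'
from h import *
from scipy.spatial.transform import Rotation as R
s=r.state();print(s["eef_pos"],s["contact_force"],s["ft_torque"],s["gripper_width"],s["joints"]);print(R.from_quat(s["tool_rot"]).as_matrix().round(3))
P={n:r.read_camera(n) for n in("top","side")}
crop(P["side"],190,120,340,260,"pics/s11.png",5);crop(P["top"],180,150,320,270,"pics/t11.png",5)
for n in P:
    for m in r.masks_of(P[n],"stir_a"): print(n,m["score"],m["rect"])
E
```

```text
t: 17.15
eef_pos: [0.5535, 0.1354, 0.2455]
tool_rot: [0.937, 0.17, 0.191, -0.237]
contact_force: [0.5, 0.0, -4.3]
gripper_width: 0.127
t: 18.4
eef_pos: [0.5539, 0.1355, 0.2455]
tool_rot: [0.937, 0.17, 0.191, -0.237]
contact_force: [0.6, 0.0, -6.0]
gripper_width: 0.126
[0.55388702 0.13552112 0.2455408 ] [ 0.61658295  0.02193224 -6.03886671] [-0.84808563  0.19250091 -0.03938965] 0.12576658169052468 [-0.28075524  0.37099629  1.84873739  0.77808651  0.93636257 -1.12147483]
[[ 0.869  0.41   0.277]
 [ 0.229 -0.83   0.508]
 [ 0.438 -0.378 -0.815]]
top 0.71 [194.8, 226.4, 233.2, 252.1]
```

View pics/s11.png

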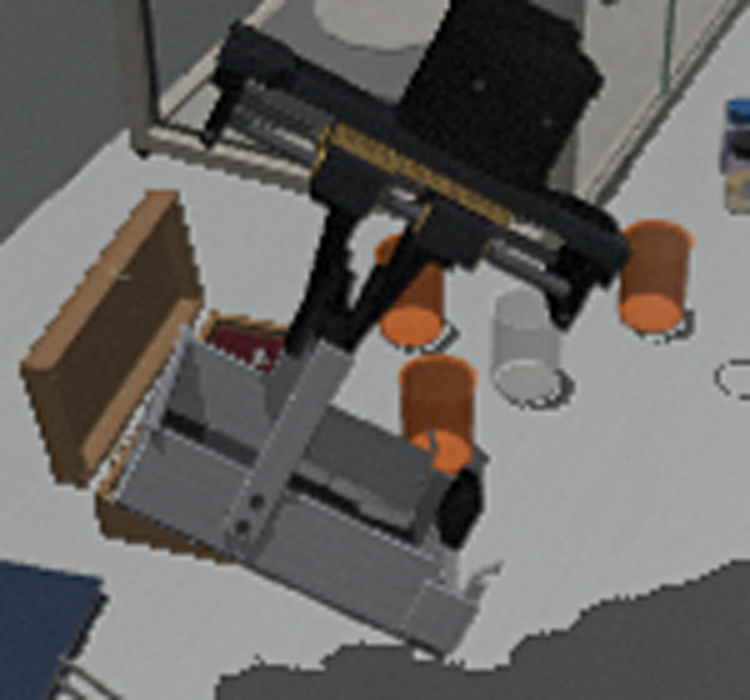

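View pics/t11.png

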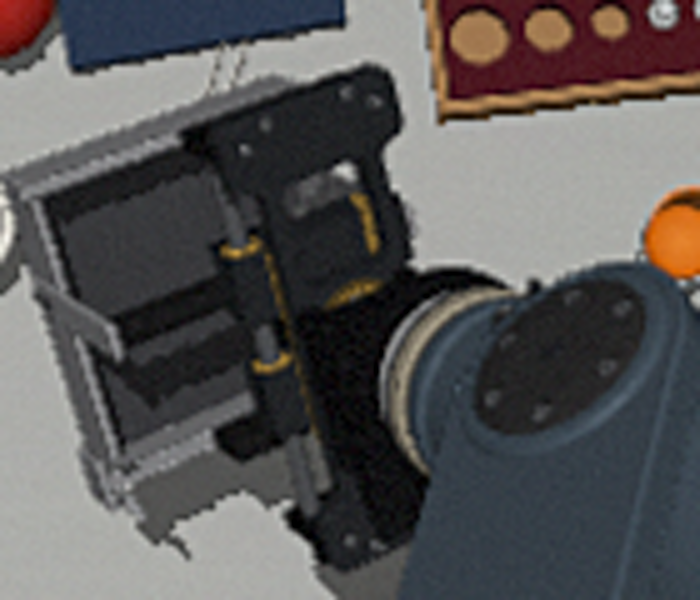

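```bash
python3 - <<'E'
from h import *
P={n:r.read_camera(n) for n in("top","side")}
crop(P["side"],215,190,295,255,"pics/s12.png",10);crop(P["top"],215,165,275,215,"pics/t12.png",12)
E
```

```text
(no output)
```

View pics/s12.png

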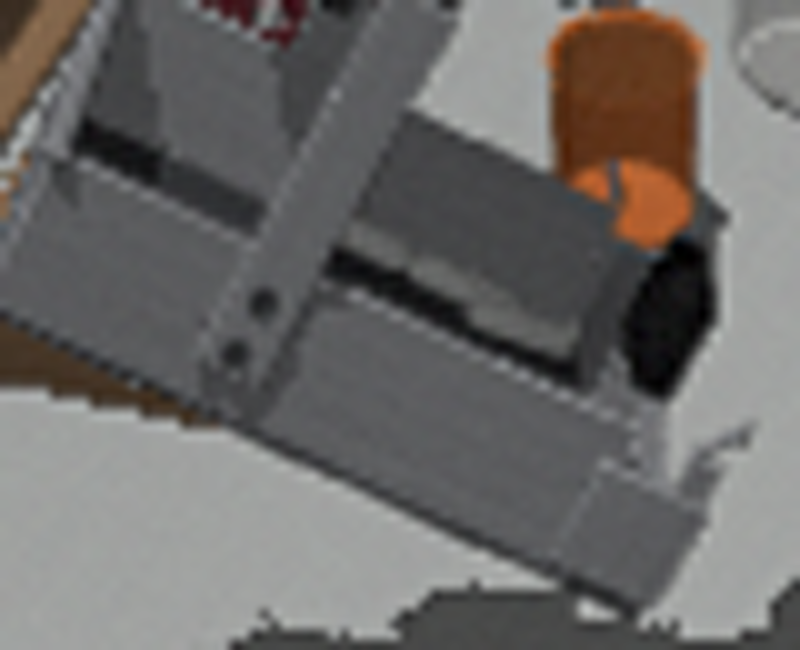

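View pics/t12.png

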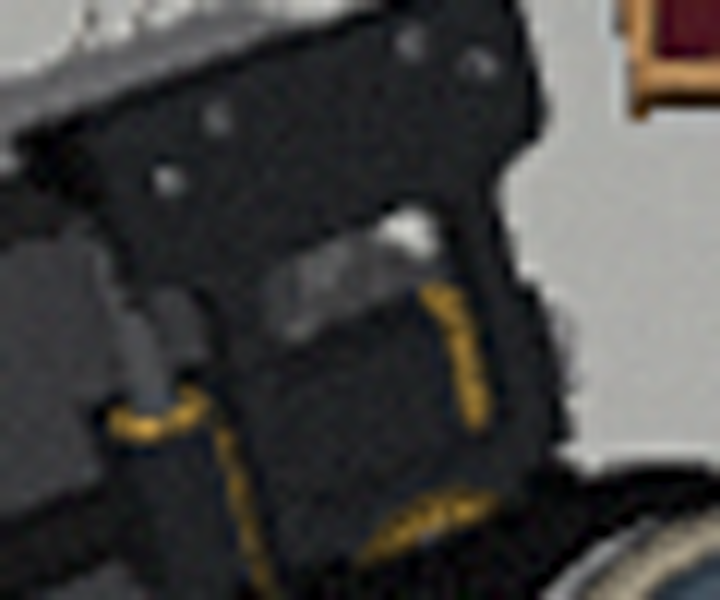

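```bash
cat > tp.py <<'E'
from h import *
from scipy.spatial.transform import Rotation as R
def tote(s):
    # tool at grasp: tool x = tote x, tool z = -tote z ; handle centre at grasp point
    Rt=R.from_quat(s["tool_rot"]).as_matrix()
    M=Rt@np.diag([1,-1,-1.])
    g=np.asarray(s["eef_pos"])-Rt[:,2]*.019
    return M,g-M@np.array([.022,0,.095])
E
python3 - <<'E'
from tp import *
s=r.state();M,o=tote(s)
print("slope x,y deg",np.degrees(np.arcsin(M[2,:2])), "low corner z",(o+M@[-.082,-.069,0])[2])
P={n:r.read_camera(n) for n in("top","side")}
def line(n,img,off,sc,pts,col):
    p=[tuple(np.round((proj(P[n],o+M@np.array(x))-off+.5)*sc).astype(int).tolist()) for x in pts]
    for a,b in zip(p,p[1:]): cv2.line(img,a,b,col,1)
for n,(x0,y0,x1,y1,sc) in {"side":(215,190,295,255,10),"top":(185,160,285,260,7)}.items():
    img=cv2.resize(P[n]["img"][y0:y1,x0:x1],None,fx=sc,fy=sc,interpolation=cv2.INTER_CUBIC);off=np.array([x0,y0])
    line(n,img,off,sc,[(-.0625,-.065,.003),(.071,-.065,.003),(.071,.065,.003),(-.0625,.065,.003),(-.0625,-.065,.003)],(0,255,255))
    line(n,img,off,sc,[(-.0625,-.065,.04),(.071,-.065,.04),(.071,.065,.04),(-.0625,.065,.04),(-.0625,-.065,.04)],(0,255,0))
    for k in range(1,4): line(n,img,off,sc,[(-.0625+.03*k,-.065,.012),(-.0625+.03*k,-.056,.012),(-.0625+.03*k-.03,-.056,.012)],(255,0,255))
    cv2.imwrite(f"pics/m13_{n}.png",img)
E
```

```text
slope x,y deg [26.00288595 22.23494606] low corner z 0.11189731919941455
```

View pics/m13_side.png

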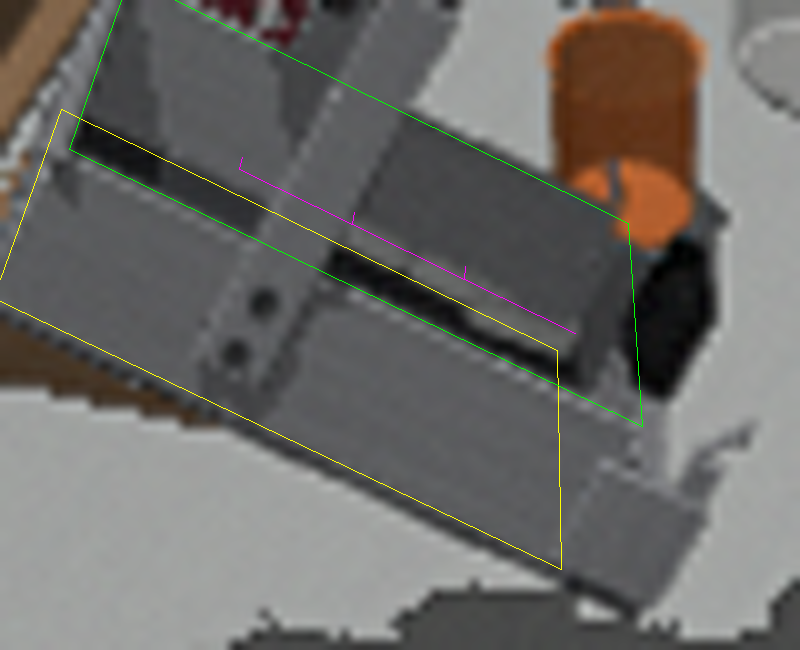

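View pics/m13_top.png

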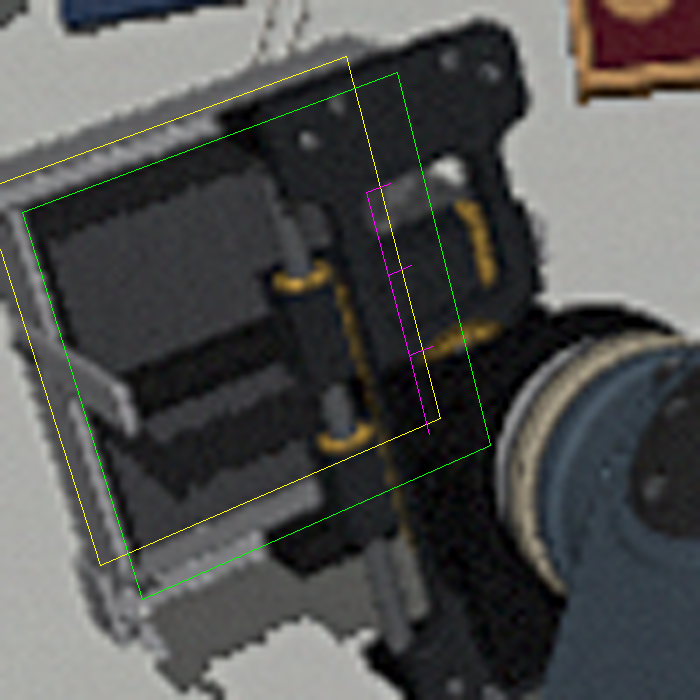

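```bash
python3 - <<'E'
from h import *
p=r.read_camera("side");c=p["img"][205:235,242:280].astype(float)
c=np.clip((c-20)*2.2,0,255).astype(np.uint8);cv2.imwrite("pics/s14.png",cv2.resize(c,None,fx=20,fy=20,interpolation=cv2.INTER_LANCZOS4))
E
```

```text
(no output)
```

View pics/s14.png

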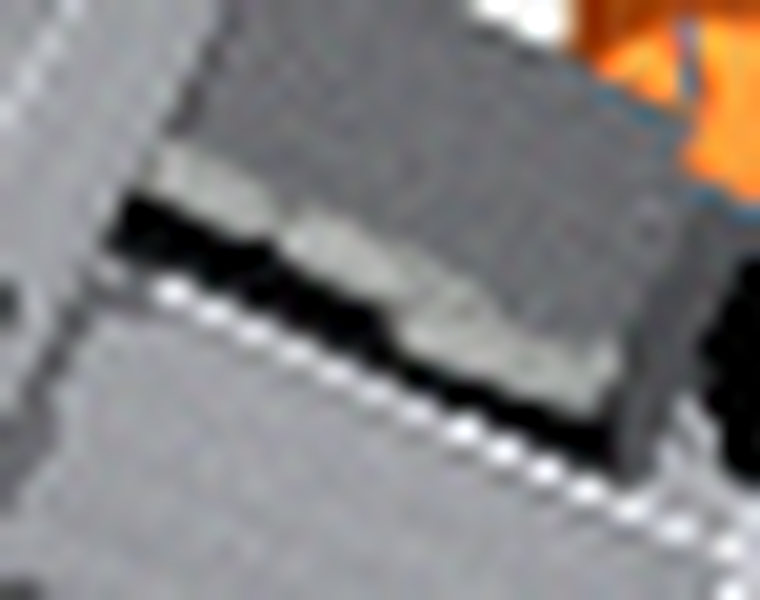

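```bash
python3 -m inch '[{"hand":0,"offset":[0,0,0],"angular":[-2.6,-0.7,-1.3]},{"hand":0,"offset":[0,0,0],"angular":[-7.8,-2.1,-3.9]},{"hand":0,"offset":[0,0,0],"angular":[-13.9,-3.7,-7]},{"hand":0,"offset":[0,0,0],"angular":[-20,-5.3,-10.1]},{"hand":0,"offset":[0,0,0],"angular":[-26.1,-6.9,-13.1]},{"hand":0,"offset":[0,0,0],"angular":[-32.2,-8.5,-16.2]},{"hand":0,"offset":[0,0,0],"angular":[-34.8,-9.2,-17.5]},{"hand":0,"offset":[0,0,0],"angular":[-34.8,-9.2,-17.5]},{"hand":0,"offset":[0,0,0],"angular":[-34.8,-9.2,-17.5]},{"hand":0,"offset":[0,0,0],"angular":[-34.8,-9.2,-17.5]}]' 58
python3 - <<'E'
from tp import *
s=r.state();M,o=tote(s);print(s["eef_pos"],s["gripper_width"],s["joints"].round(2),"slope",np.degrees(np.arcsin(M[2,:2])))
P={n:r.read_camera(n) for n in("top","side")}
crop(P["side"],205,150,325,250,"pics/s15.png",6);crop(P["top"],190,160,310,260,"pics/t15.png",6)
E
```

```text
t: 20.1
eef_pos: [0.5534, 0.1353, 0.2451]
tool_rot: [0.962, 0.094, 0.237, 0.098]
contact_force: [0.6, -0.2, -4.9]
gripper_width: 0.134
[0.55337027 0.1353233  0.2451474 ] 0.13437202109003513 [ 0.16  0.32  1.88 -0.46  0.51  0.32] slope [ 25.93455075 -13.52160933]
```

View pics/s15.png

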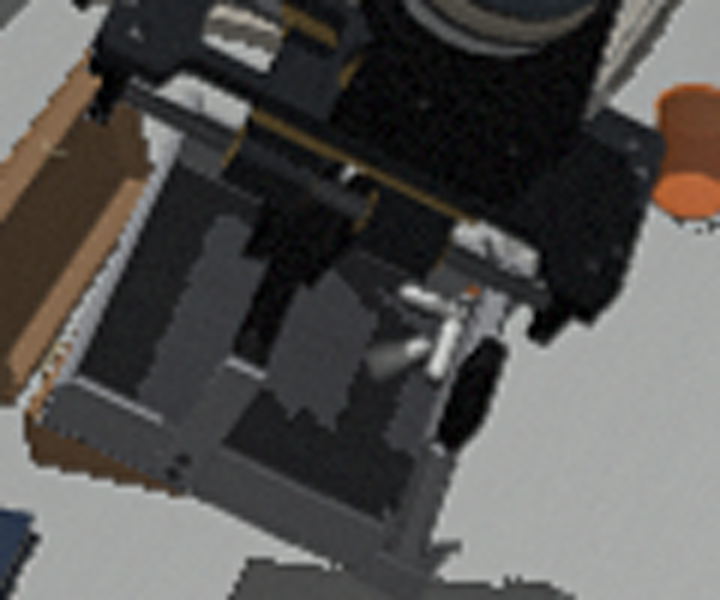

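View pics/t15.png

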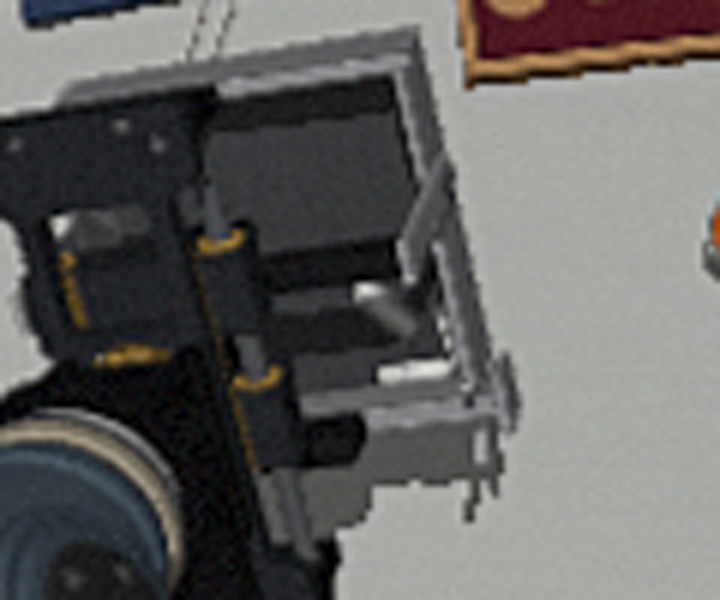

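```bash
python3 -m inch '[{"hand":0,"offset":[0,0,0],"angular":[2.6,0.7,1.3]},{"hand":0,"offset":[0,0,0],"angular":[7.8,2.1,3.9]},{"hand":0,"offset":[0,0,0],"angular":[13.9,3.7,7]},{"hand":0,"offset":[0,0,0],"angular":[20,5.3,10.1]},{"hand":0,"offset":[0,0,0],"angular":[26.1,6.9,13.1]},{"hand":0,"offset":[0,0,0],"angular":[32.2,8.5,16.2]},{"hand":0,"offset":[0,0,0],"angular":[34.8,9.2,17.5]},{"hand":0,"offset":[0,0,0],"angular":[34.8,9.2,17.5]},{"hand":0,"offset":[0,0,0],"angular":[34.8,9.2,17.5]},{"hand":0,"offset":[0,0,0],"angular":[34.8,9.2,17.5]}]' 58
python3 - <<'E'
from tp import *
s=r.state();M,o=tote(s);print(s["eef_pos"],s["gripper_width"],s["joints"].round(2),"slope",np.degrees(np.arcsin(M[2,:2])))
p=r.read_camera("side");n="side"
def en(c): return np.clip((c.astype(float)-20)*2.0,0,255).astype(np.uint8)
x0,y0,x1,y1,sc=235,195,290,240,14
img=cv2.resize(en(p["img"][y0:y1,x0:x1]),None,fx=sc,fy=sc,interpolation=cv2.INTER_LANCZOS4)
def line(pts,col):
    q=[tuple(np.round((proj(p,o+M@np.array(x))-[x0,y0]+.5)*sc).astype(int).tolist()) for x in pts]
    for a,b in zip(q,q[1:]): cv2.line(img,a,b,col,1)
for k in range(4): line([(-.0625+.03*k,-.065,.012),(-.0625+.03*k,-.045,.012)],(255,0,255))
line([(-.0625,-.065,.012),(.03,-.065,.012)],(0,255,255));cv2.imwrite("pics/s16.png",img)
E
```

```text
t: 21.45
eef_pos: [0.5536, 0.136, 0.2458]
tool_rot: [0.937, 0.171, 0.191, -0.236]
contact_force: [-0.2, -0.9, -4.4]
gripper_width: 0.131
[0.55355061 0.13597976 0.24577644] 0.13104286160836537 [-0.28  0.37  1.85  0.78  0.94 -1.12] slope [26.022304   22.15582562]
```

View pics/s16.png

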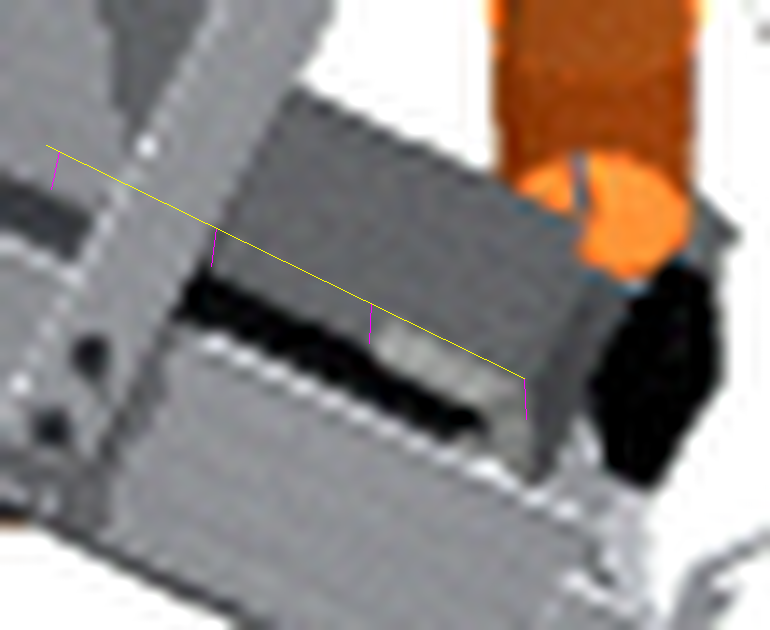

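```bash
python3 -m inch '[{"hand":0,"offset":[0,0,0],"angular":[0,0,-3]},{"hand":0,"offset":[0,0,0],"angular":[0,0,-8]},{"hand":0,"offset":[0,0,0],"angular":[0,0,-13]},{"hand":0,"offset":[0,0,0],"angular":[0,0,-18]},{"hand":0,"offset":[0,0,0],"angular":[0,0,-23]},{"hand":0,"offset":[0,0,0],"angular":[0,0,-28]},{"hand":0,"offset":[0,0,0],"angular":[0,0,-33]},{"hand":0,"offset":[0,0,0],"angular":[0,0,-37]},{"hand":0,"offset":[0,0,0],"angular":[0,0,-40]},{"hand":0,"offset":[0,0,0],"angular":[0,0,-40]}]' 58
python3 - <<'E'
from tp import *
s=r.state();M,o=tote(s);print(s["eef_pos"],s["gripper_width"],s["joints"].round(2),"slope",np.degrees(np.arcsin(M[2,:2])))
P={n:r.read_camera(n) for n in("top","side")}
crop(P["side"],200,140,330,250,"pics/s17.png",6);crop(P["top"],190,160,310,260,"pics/t17.png",6)
E
```

```text
t: 22.75
eef_pos: [0.5527, 0.1371, 0.2455]
tool_rot: [0.939, -0.159, 0.259, -0.158]
contact_force: [-0.3, 1.0, -5.1]
gripper_width: 0.133
[0.55265172 0.13711702 0.24547836] 0.13328949945449717 [-0.1   0.28  2.02  0.78  0.39 -0.43] slope [25.91252936 22.2774997 ]
```

View pics/s17.png

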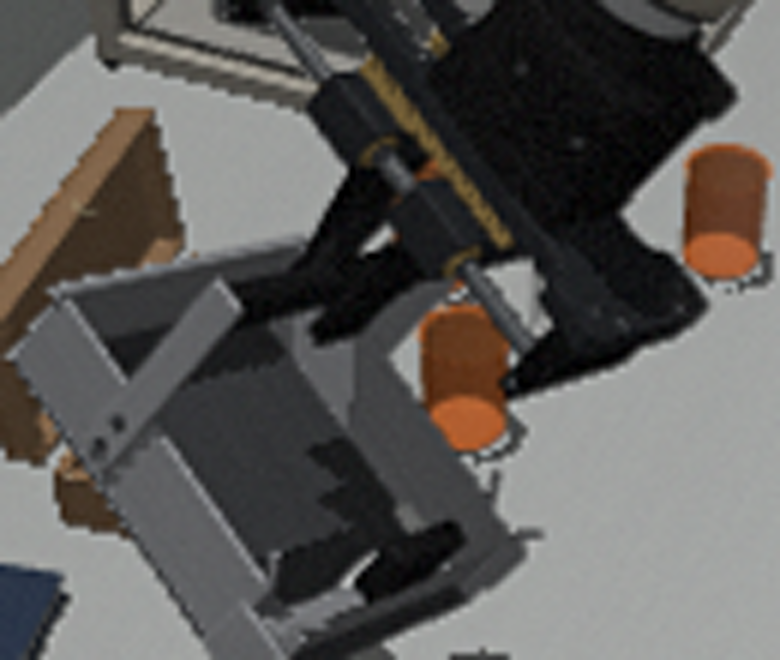

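View pics/t17.png

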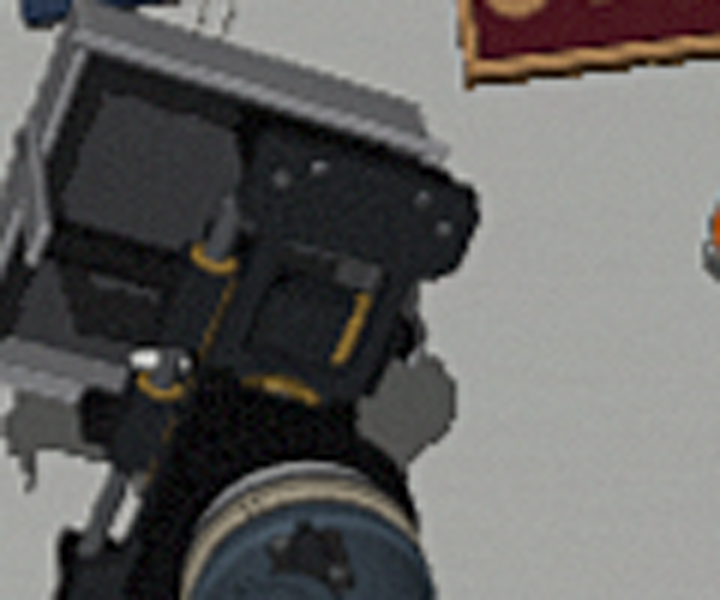

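```bash
cat > zg.py <<'E'
from tp import *
import sys
s=r.state();M,o=tote(s)
for n,tag in(("side","s"),("top","t")):
    p=r.read_camera(n)
    c=proj(p,o+M@np.array([-.05,-.035,.01]));x0,y0=(c-[27,22]).astype(int);x1,y1=x0+54,y0+42;sc=14
    img=cv2.resize(np.clip((p["img"][y0:y1,x0:x1].astype(float)-15)*1.8,0,255).astype(np.uint8),None,fx=sc,fy=sc,interpolation=cv2.INTER_LANCZOS4)
    raw=img.copy()
    def line(pts,col):
        q=[tuple(np.round((proj(p,o+M@np.array(x))-[x0,y0]+.5)*sc).astype(int).tolist()) for x in pts]
        for a,b in zip(q,q[1:]): cv2.line(img,a,b,col,1)
    for k in range(5): line([(-.0625,-.065+.03*k,.012),(-.0525,-.065+.03*k,.012)],(255,0,255))
    for k in range(5): line([(-.0625+.03*k,-.065,.012),(-.0625+.03*k,-.055,.012)],(0,255,0))
    line([(.071,-.065,.012),(-.0625,-.065,.012),(-.0625,.065,.012)],(0,255,255))
    cv2.imwrite(f"pics/{sys.argv[1]}_{tag}.png",img);cv2.imwrite(f"pics/{sys.argv[1]}_{tag}raw.png",raw)
E
python3 zg.py z18
```

View pics/z18_s.png

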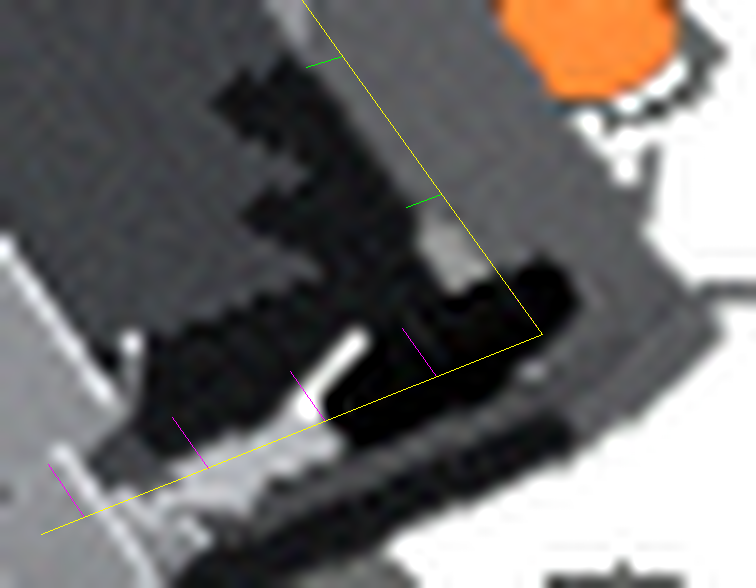

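View pics/z18_t.png

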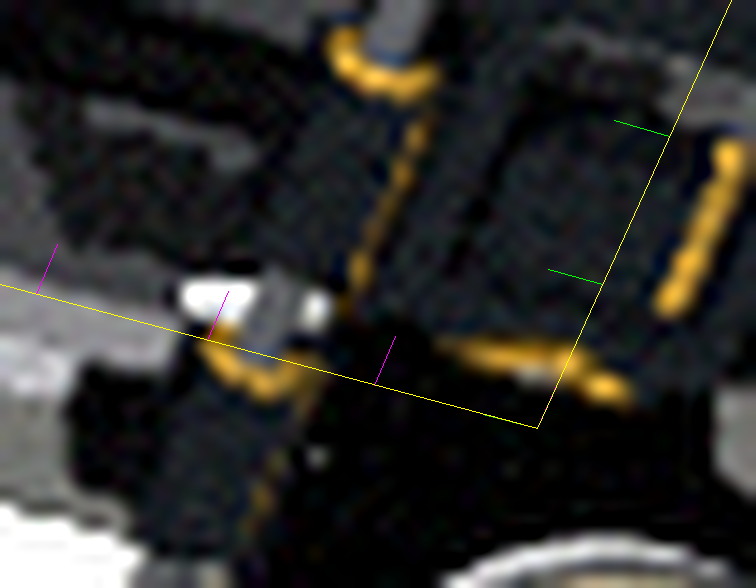

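```bash
python3 -m inch '[{"hand":0,"offset":[0,0,0],"angular":[2.4,-1.1,1.3]},{"hand":0,"offset":[0,0,0],"angular":[6.5,-3.1,3.5]},{"hand":0,"offset":[0,0,0],"angular":[10.6,-5,5.7]},{"hand":0,"offset":[0,0,0],"angular":[12.2,-5.7,6.6]},{"hand":0,"offset":[0,0,0],"angular":[12.2,-5.7,6.6]},{"hand":0,"offset":[0,0,0],"angular":[12.2,-5.7,6.6]},{"hand":0,"offset":[0,0,0],"angular":[12.2,-5.7,6.6]},{"hand":0,"offset":[0,0,0],"angular":[12.2,-5.7,6.6]},{"hand":0,"offset":[0,0,0],"angular":[12.2,-5.7,6.6]},{"hand":0,"offset":[0,0,0],"angular":[12.2,-5.7,6.6]}]' 58
python3 zg.py z19; python3 -c "
from tp import *
s=r.state();M,o=tote(s);print(s['eef_pos'],s['joints'].round(2),'slope',np.degrees(np.arcsin(M[2,:2])),s['t'])"
```

```text
t: 24.2
eef_pos: [0.5539, 0.1356, 0.2456]
tool_rot: [0.911, -0.125, 0.279, -0.278]
contact_force: [-0.1, 1.1, -5.0]
gripper_width: 0.13
[0.55389872 0.13556703 0.24558883] [-0.29  0.34  2.1   1.37  0.64 -1.16] slope [25.96604096 35.1985776 ] 24.3
```

View pics/z19_s.png

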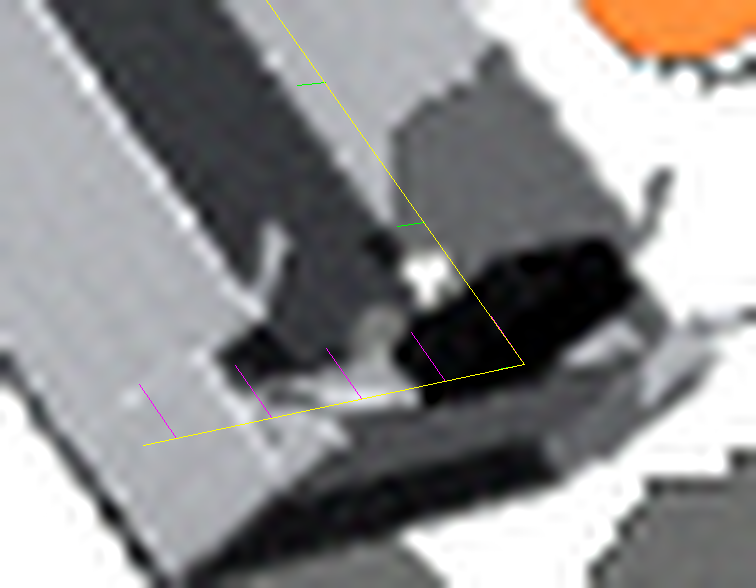

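View pics/z19_t.png

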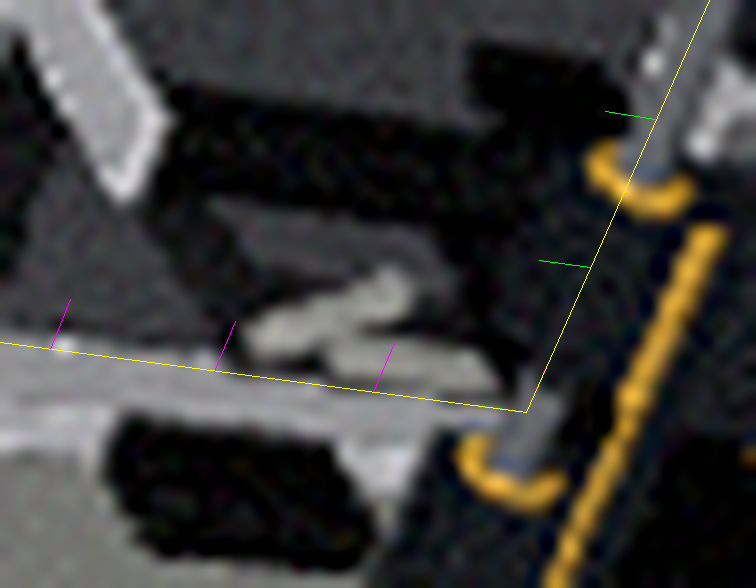

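```bash
python3 -c "
from tp import *
s=r.state();M,o=tote(s);print(M.round(3)); 
for d in(4,10,16,22): print(d,(M[:,1]*d).round(1))"
```

```text
[[ 0.814  0.073 -0.577]
 [-0.383  0.814 -0.437]
 [ 0.438  0.576  0.69 ]]
4 [0.3 3.3 2.3]
10 [0.7 8.1 5.8]
16 [ 1.2 13.   9.2]
22 [ 1.6 17.9 12.7]
```

```bash
python3 -m inch '[{"hand":0,"offset":[0,0,0],"angular":[0.3,3.3,2.3]},{"hand":0,"offset":[0,0,0],"angular":[0.7,8.1,5.8]},{"hand":0,"offset":[0,0,0],"angular":[1.2,13,9.2]},{"hand":0,"offset":[0,0,0],"angular":[1.6,17.9,12.7]},{"hand":0,"offset":[0,0,0],"angular":[1.6,17.9,12.7]},{"hand":0,"offset":[0,0,0],"angular":[1.6,17.9,12.7]},{"hand":0,"offset":[0,0,0],"angular":[1.6,17.9,12.7]},{"hand":0,"offset":[0,0,0],"angular":[1.6,17.9,12.7]},{"hand":0,"offset":[0,0,0],"angular":[1.6,17.9,12.7]},{"hand":0,"offset":[0,0,0],"angular":[1.6,17.9,12.7]}]' 58
python3 zg.py z20; python3 -c "
from tp import *
s=r.state();M,o=tote(s);print(s['eef_pos'],s['joints'].round(2),'slope',np.degrees(np.arcsin(M[2,:2])),s['t']);print(M.round(3))"
```

```text
t: 25.55
eef_pos: [0.5538, 0.1355, 0.2456]
tool_rot: [0.947, -0.07, 0.1, -0.297]
contact_force: [-0.3, 0.5, -3.8]
gripper_width: 0.132
[0.55389688 0.13550362 0.2455648 ] [-0.3   0.4   1.82  0.77  1.01 -0.6 ] slope [ 8.48675216 35.20229077] 25.65
[[ 0.97   0.073 -0.23 ]
 [-0.191  0.814 -0.549]
 [ 0.148  0.576  0.804]]
```

View pics/z20_s.png

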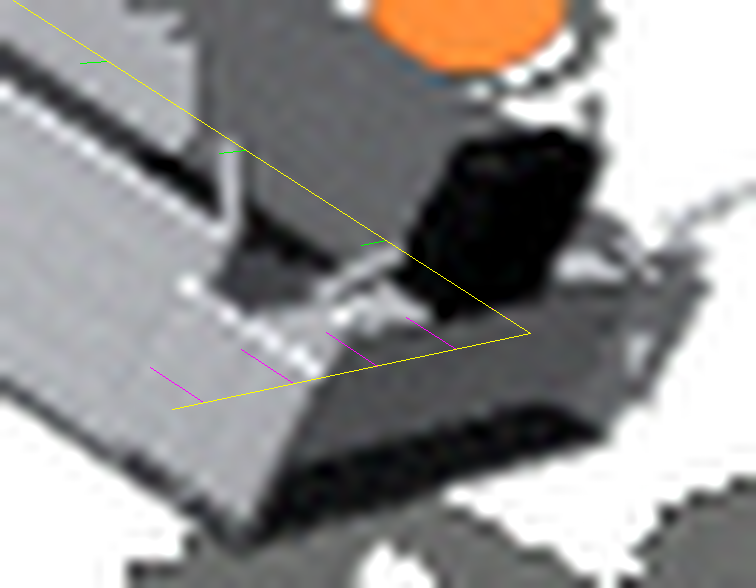

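View pics/z20_t.png

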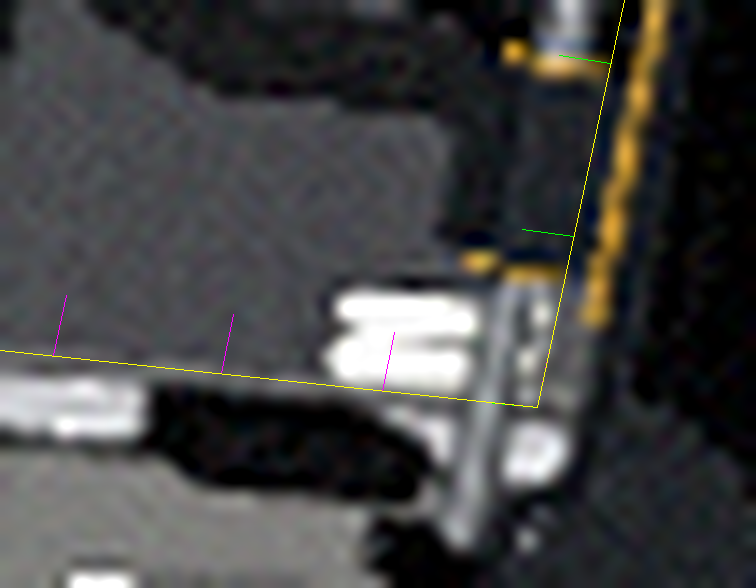

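```bash
python3 -m inch '[{"hand":0,"offset":[0,0,0],"angular":[-0.1,-1,-0.7]},{"hand":0,"offset":[0,0,0],"angular":[-0.3,-3,-2.1]},{"hand":0,"offset":[0,0,0],"angular":[-0.5,-5.5,-3.9]},{"hand":0,"offset":[0,0,0],"angular":[-0.7,-8,-5.6]},{"hand":0,"offset":[0,0,0],"angular":[-0.9,-9.3,-6.6]},{"hand":0,"offset":[0,0,0],"angular":[-0.9,-9.8,-6.9]},{"hand":0,"offset":[0,0,0],"angular":[-0.9,-9.8,-6.9]},{"hand":0,"offset":[0,0,0],"angular":[-0.9,-9.8,-6.9]},{"hand":0,"offset":[0,0,0],"angular":[-0.9,-9.8,-6.9]},{"hand":0,"offset":[0,0,0],"angular":[-0.9,-9.8,-6.9]}]' 58
python3 zg.py z21; python3 - <<'E'
from tp import *
s=r.state();M,o=tote(s);print(s['eef_pos'],s['gripper_width'],'slope',np.degrees(np.arcsin(M[2,:2])),s['t'],"lowest",(o+M@[-.082,-.069,0])[2])
P={n:r.read_camera(n) for n in("top","side")}
cv2.imwrite("pics/f_side.png",P["side"]["img"]);cv2.imwrite("pics/f_top.png",P["top"]["img"])
E
```

```text
t: 26.9
eef_pos: [0.554, 0.1355, 0.2455]
tool_rot: [0.932, -0.1, 0.198, -0.288]
contact_force: [-0.4, 0.3, -4.4]
gripper_width: 0.129
[0.5539642  0.13548117 0.24553658] 0.13086963381697983 slope [18.17916609 35.17641745] 27.0 lowest 0.11592126998277999
```

View pics/z21_t.png

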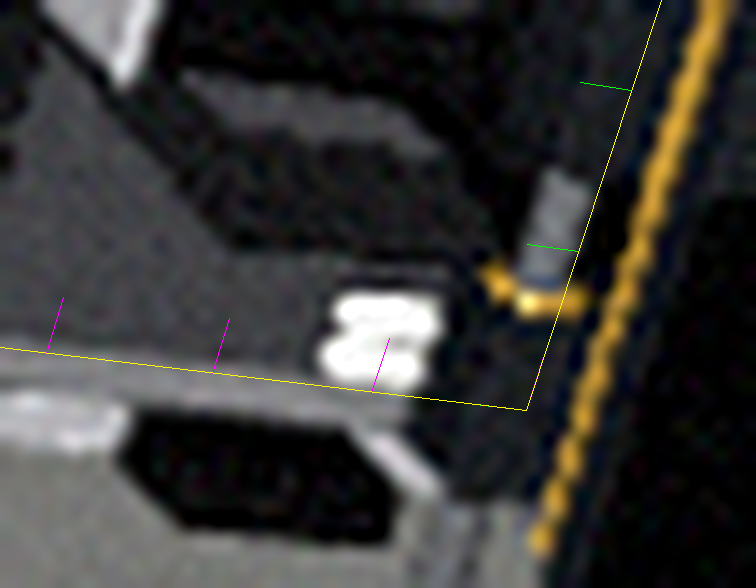

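View pics/z21_s.png

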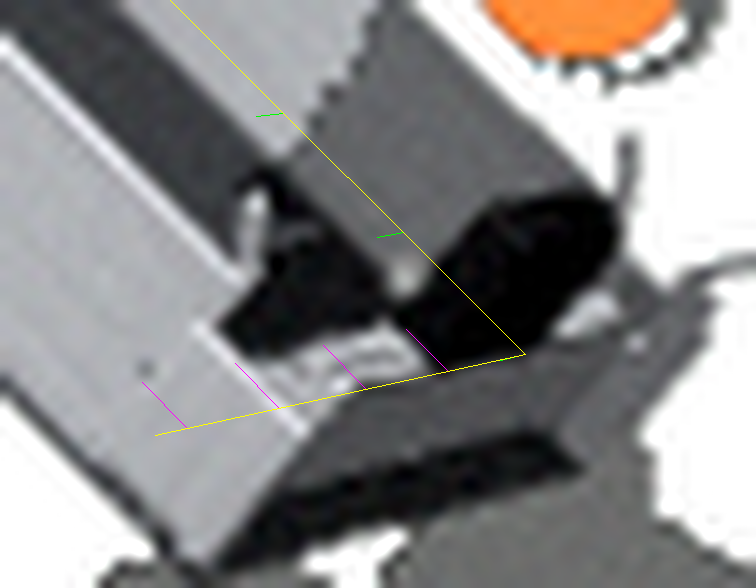

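View pics/f_side.png

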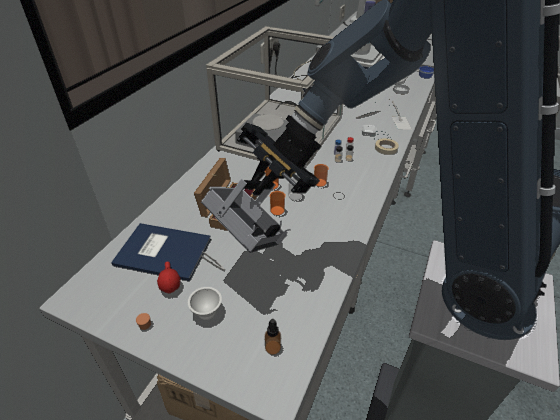

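View pics/f_top.png

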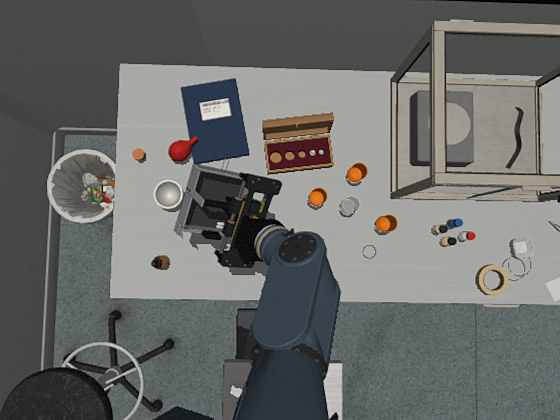

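```bash
python3 -c "
from cell import r
s=r.state();print(abs(s['qd']).max());print(r.sign_off())"
```

```text
0.0017553646532677113
the job is handed in; nothing more can be done
None
```

The job is handed in at about 27 s. The gate bar is down in both slots and released, and I am holding the tote by its handle, tilted and still. All three stir bars look to be in the gate-end corner on the tote's −y side, where the clear beaker stands.

**How the stir bars got there:** My first tilt left them strung out in a line along the side wall. I rolled the tote back and forth, turned it 40° and eased the pitch until they closed up.

**Last checks:**
- **Tilt:** The floor slopes about 18° down towards the gate and 35° down to the −y side. The lowest corner is about 116 mm above the bench, and the grip held with no sign of slipping.
- **Stir bars:** Two lie side by side along the gate, within about 40 mm of the corner. The third lies along the −y wall in the corner. Only its tip shows in the side view, because the gate bar's grip block hides the rest.
- **Gate bar:** The seating check, made before the lift, matched the fully-down position. Later views show it still in place.
- **Bystanders:** By eye, the beaker, mortar and dropper bottle are where they started.
- **Camera disagreement:** The two cameras differed by roughly 1 pixel (2–3 mm), slightly more than the stated calibration. The bar still went into the slots with no measurable force.

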